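Load dried dishes into the self-levelling dispenser

TASK

The two blue-rimmed dishes on the slanted drying rack are dry: stack them one after the other in the self-levelling dish dispenser, flat and right way up between its guides. Move each one down gently between the guides and keep it in hand as the sprung carrier sinks under it, letting go only when the spring bears its weight, so that it neither drops nor bounces. Leave the red-rimmed dish on the rack and everything else on the table where it is.

Things in the scene. Friction and masses are not known exactly. Their poses are not given: they have to be found in the camera images.
- dish_a_c (a point): blue-rimmed oblong white porcelain dish, open on top: 160 mm long (its x), 62 wide (y), 34 high (z, up through the open top). Point: its centre, 17 mm below the rim, 17 above the underside. Side walls (6 mm thick) stand square to its floor, from 6 mm above the underside to the rim; below them a foot 138 x 40 mm, 6 high. Mass untold, 0.22 to 0.35 kg.
- dish_b_c (a point): second blue-rimmed dish, identical; either may go first. The foot drops with 5 mm of play all round into the open top of a dish below, so stacked dishes stand 28 mm apart. Each starts leaning back on the rack, 35 degrees from level, open side up and towards the rack's -x, its own x up the slope; which of the three places is random.
- dish_red_c (a point): red-rimmed dish of the same shape in the remaining place of the rack, to be left there (within 15 mm); point and axes likewise.
- rack: fixed wooden drying rack, 390 mm wide (its y), 150 deep, 150 high; three places 125 mm apart. Its slatted board rises 35 degrees towards its +x, away from the robot; a ledge along the lower edge, 14 mm above the board, stops the dishes. Origin on the table under the middle dish. It stands left or right of the robot, the dispenser on the other side.
- dispenser: fixed stainless dish dispenser, 248 x 150 mm (270 with handle and knob), deck 130 mm above the table; origin on the table under the well's centre, x along the length of the dishes it takes, z up. In the well a steel carrier plate (158 x 60 mm, empty) on springs moves straight up and down; a black clamp knob low on the front end sets the springs' height (leave it).
- guide_top (a point): centre of the opening between the dispenser's four angle guides at their flared tops, 272 mm above the table, axes as the dispenser. Clear opening below the flare 168 x 70 mm: 4 mm play all round a dish. Between the guides each long side is open over 125 mm for fingers. A dish whose centre is below 265 mm between the guides must stay under 0.10 m/s.
- well (a point): centre of the well at deck height, 130 mm above the table. The carrier's level is not given: empty, its plate is anywhere from 177 to 247 mm above the table. The springs give about 100 N/m with little damping: each added dish sinks the carrier 22 to 35 mm by its weight. Let go at first touch, or pressed far down and let go, it goes too fast.
- vase: white vase with a blue band, 190 mm high, 92 mm across; bystander, origin at the centre of its underside
- teacup: white cup with a handle, 80 mm across, 55 mm high; bystander, origin at the centre of its underside
- lustre_jar: amber glass jar with a black cap, 56 mm across, 70 mm high; bystander, origin at the centre of its underside
- ricebowl: blue bowl, 110 mm across, 55 mm high; bystander, origin at the centre of its underside
- brushpot: blue pot full of brushes, 72 mm across, 180 mm high; bystander, origin at the centre of its underside
Things that resemble listed ones, but are neither listed nor needed, are in the scene too. What is shaped like the part that bears dish_a_c but pink is not meant.

How it is judged:
By the outcome, as a careful person would: the job done as asked, in the order asked, and still so for the second after the job is handed in, with the robot touching nothing.
It also fails if it takes over 72 s, if anything falls off the work surface, if the arm or the gripper's body presses on something with over 40 N, if the wrist force passes 120 N, or if a joint passes its speed limit or range.

ROBOT

A 6-joint arm with a two-finger parallel gripper is mounted at the origin on the work surface. World frame = base frame: x ahead of the robot, y to its left, z up, the work surface at z = 0. Lengths are in m, angles in rad, forces in N, time in s.
With the tool pointing down it reaches from about 0.35 to 0.975 m from the base axis. Payload 4.9 kg.
Tool frame: the origin (TCP) lies at the very end of the fingers, on their centre line; the grasp point (between the pads) lies 19 mm behind it; z points along the fingers, x is the direction in which the jaws open and shut, and the axes are right-handed (so a half turn about z gives the same grasp; the last joint's range is limited). The gripper opens to 85 mm and grips with 20 to 120 N. Pads are 22 mm wide; open, the fingers measure 114 mm over their backs; the gripper's body (76 mm by 85 mm) begins 54 mm behind the grasp point. The pads swing forward as they close: fully open they stand 13 mm farther back than shut.
Start: joints at [1.15, 0.053, 1.613, -0, 1.476, -0.119], TCP at [0.186, 0.597, 0.231] pointing down, gripper open.
Joint ranges: [-3.01, 3.01], [-1.01, 2.22], [0.06, 2.58], [-1.02, 4.17], [0.09, 2.62], [-3.14, 3.14]. Speed limits (rad/s): [2.57, 2.57, 3.14, 3.14, 3.14, 3.14].

INTERFACE

Orientations are given as a rotation vector (axis times angle).
In Python, from station import ctrl, get_image, calibration, job gives the robot as it stands.
- The arm moves only by the tool jog_arm, never from a script. Its argument "deltas" is a list of rows, each a list of 3 entries, a list of its own where there are three numbers: the turn, a rotation vector about the tool's x, y, z in degrees, then the shift along the tool's x, y, z in m, then the finger opening in m, from 0 to 0.0854. In form: [[[ax, ay, az], [tx, ty, tz], gripper], ...]. A call has 1 to 12 rows; each row is the pose to reach, as a shift and turn from the pose commanded when the call began, along the tool's axes at that moment; what a row does not reach only later rows make up. A row lasts 1/12 s, in which the tool goes at most 41.7 mm and 7.16 degrees, less where a joint would pass 70% of its speed; a pose out of reach is approached as far as the arm can. A call with a gripper value outside its range is refused whole. The fingers move at their own pace and stop on an object; "squeeze" is the grip in N (left out, the last holds). Time passes only in rows, so rows that repeat a pose let the fingers close. It gives the time, the measured TCP pose, the force and the opening at its end, in the units of the state.
- ctrl.get_obs(): the state, without advancing time (a new reading comes with each control period).
- get_image(name): name is "scene" or "top" or "wrist"; returns the picture (400x640x3 uint8, red, green, blue); there is no depth.
- calibration(name): a dict with "mtx" (3x3 intrinsics, pixels), "k1" (the pictures are not rectified: a ray, as slopes to the right and down, at radius r is drawn at 1 + k1 r^2 times it, then the intrinsics apply), "origin" and "rotation" of the camera in the world; the wrist camera has in their place "tool_from_camera" (4x4, takes a point from camera to tool coordinates, whose origin is the TCP and whose axes are the tool frame's). Camera axes: x right, y up, looking along -z (the intrinsics and any distortion apply to the point x, -y, -z); pixel columns grow to the right and rows downward; lengths in m; the calibration is good to about 2 mm. A picture is of the moment at which its call begins: read the wrist's pose just before it. calibration takes no time and is no camera call.
- job.finish_job(): hands the job in, once; it reports no verdict.
The state is a dict: "t": time; "q": joint angles; "dq": joint speeds; "effort": joint torques, N m; "tool_pos": TCP position; "tool_rot": TCP orientation; "contact_force": force on the tool from outside, world axes, zero at the start; "wrist_torque": the same for the moment, N m; "opening": finger opening in m.
Only numpy, scipy, OpenCV 4.12 (cv2) and the standard library are available. Lean on these libraries where they do the work, as an engineer would, in place of code of your own. Each camera call takes 0.05 s, during which the arm holds its last target.

## Working session

There is one attempt and no reset: what is moved stays moved. The work goes in short steps, Python scripts to look and compute and a tool call to move; the robot and the scene stay as the last step left them, time stands still between calls to the robot, and variables do not carry over. Pictures are saved under pics/ and viewed, and the job is handed in when it is done.

Besides the shell and the picture viewer there is one more tool, called after "Request:" in YAML: its name, and indented under it one key for each argument. jog_arm: Moves the arm, as the interface text tells. Its arguments: {"type":"object","properties":{"deltas":{"type":"array","items":{"type":"array"}},"squeeze":{"type":"number"}},"required":["deltas"]}

```bash
ls; mkdir -p pics; python3 - <<'E'
from station import ctrl,get_image,calibration,job
import cv2,numpy as np
np.set_printoptions(precision=4,suppress=True)
print(ctrl.get_obs())
for n in ["scene","top","wrist"]:
    c=calibration(n);print(n,c)
    cv2.imwrite(f"pics/{n}0.png",cv2.cvtColor(get_image(n),cv2.COLOR_RGB2BGR))
E
```

```text
pics
{'t': 0.0, 'q': array([ 1.15  ,  0.0534,  1.6143, -0.    ,  1.476 , -0.119 ]), 'dq': array([ 0.0013, -0.0008,  0.0003,  0.    ,  0.0008,  0.0016]), 'effort': array([  0.0003, -39.3667, -37.0181,  -0.    ,   0.0068,  -0.    ]), 'tool_pos': array([0.1855, 0.5962, 0.2301]), 'tool_rot': array([ 2.5293,  1.8616, -0.0028]), 'contact_force': array([-0.273 , -0.6516,  0.5122]), 'wrist_torque': array([0.0004, 0.0515, 0.0329]), 'opening': 0.08551093577504308}
scene {'mtx': array([[451.9207,   0.    , 320.7805],
       [  0.    , 451.9207, 195.4854],
       [  0.    ,   0.    ,   1.    ]]), 'k1': -0.07894743903973887, 'origin': array([1.2877, 0.4075, 1.3854]), 'rotation': array([0.3977, 0.6362, 1.922 ])}
top {'mtx': array([[391.8964,   0.    , 315.2049],
       [  0.    , 391.8964, 205.878 ],
       [  0.    ,   0.    ,   1.    ]]), 'k1': -0.06184225527807174, 'origin': array([0.4177, 0.0295, 1.3529]), 'rotation': array([ 0.0705, -0.0581, -1.5713])}
wrist {'mtx': array([[277.3419,   0.    , 314.8955],
       [  0.    , 277.3419, 201.9964],
       [  0.    ,   0.    ,   1.    ]]), 'k1': 0.012412547661449468, 'tool_from_camera': array([[ 1.    , -0.    , -0.0001,  0.0003],
       [-0.    , -0.9598, -0.2808, -0.0723],
       [-0.0001,  0.2808, -0.9598, -0.1419],
       [ 0.    ,  0.    ,  0.    ,  1.    ]])}
```

View pics/scene0.png

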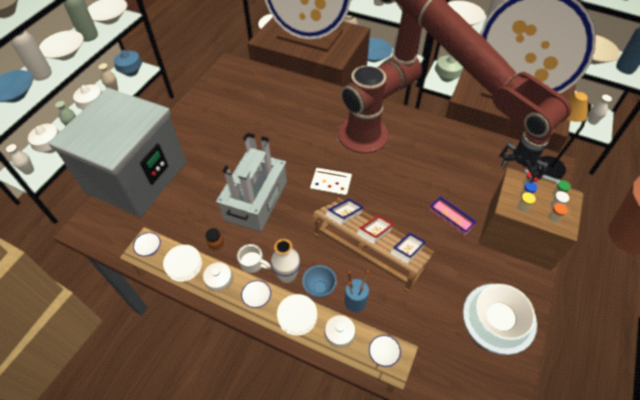

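View pics/top0.png

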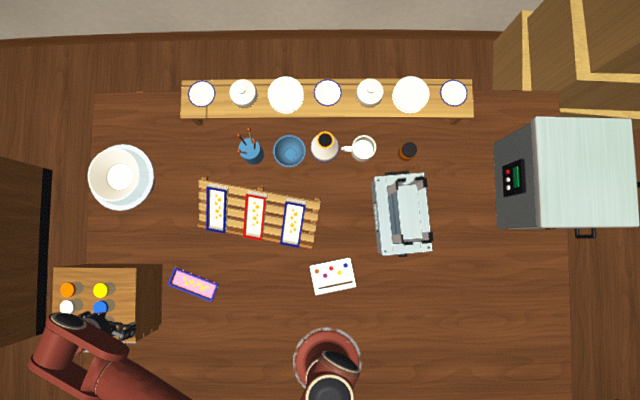

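View pics/wrist0.png

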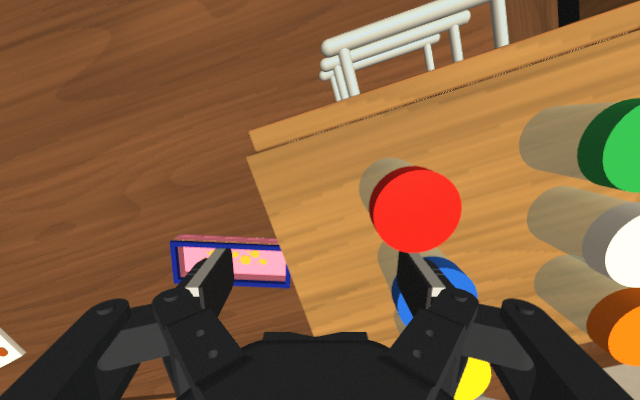

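The top view shows blue-rimmed dishes at (217,210) and (292,224), the red one at (255,216), and the dispenser at (402,213). The pink decoy is at (193,283). I'll zoom in next.

```bash
cat > h.py <<'E'
import numpy as np,cv2
from scipy.spatial.transform import Rotation as R
from station import ctrl,get_image,calibration,job
np.set_printoptions(precision=4,suppress=True)
def cam(n,obs=None):
    c=calibration(n)
    if n=="wrist":
        T=np.array(c["tool_from_camera"]);o=obs
        Rt=R.from_rotvec(o["tool_rot"]).as_matrix()
        return c["mtx"],c["k1"],Rt@T[:3,3]+o["tool_pos"],Rt@T[:3,:3]
    return c["mtx"],c["k1"],np.array(c["origin"]),R.from_rotvec(c["rotation"]).as_matrix()
def proj(C,P):
    K,k1,o,Rm=C
    p=(np.atleast_2d(P)-o)@Rm
    s=np.c_[p[:,0]/-p[:,2],-p[:,1]/-p[:,2]]
    s=s*(1+k1*(s**2).sum(1,keepdims=True))
    return s@K[:2,:2].T+K[:2,2]
def ray(C,uv):
    K,k1,o,Rm=C
    d=(np.array(uv,float)-K[:2,2])/np.array([K[0,0],K[1,1]])
    s=d.copy()
    for _ in range(20): s=d/(1+k1*(s@s))
    v=Rm@np.array([s[0],-s[1],-1]);return o,v/np.linalg.norm(v)
def atz(C,uv,z):
    o,v=ray(C,uv);return o+v*(z-o[2])/v[2]
def save(n,img): cv2.imwrite(n,cv2.cvtColor(img,cv2.COLOR_RGB2BGR))
E
python3 - <<'E'
import cv2
t=cv2.imread("pics/top0.png");s=cv2.imread("pics/scene0.png")
cv2.imwrite("pics/t_rack.png",cv2.resize(t[170:260,185:335],None,fx=5,fy=5,interpolation=cv2.INTER_CUBIC))
cv2.imwrite("pics/t_disp.png",cv2.resize(t[160:265,355:455],None,fx=5,fy=5,interpolation=cv2.INTER_CUBIC))
cv2.imwrite("pics/s_rack.png",cv2.resize(s[190:290,305:445],None,fx=5,fy=5,interpolation=cv2.INTER_CUBIC))
cv2.imwrite("pics/s_disp.png",cv2.resize(s[125:230,210:300],None,fx=5,fy=5,interpolation=cv2.INTER_CUBIC))
E
```

```text
(no output)
```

View pics/t_rack.png

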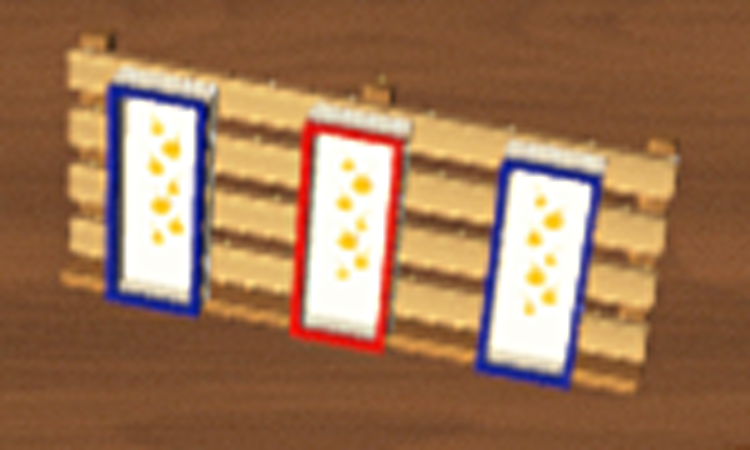

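View pics/t_disp.png

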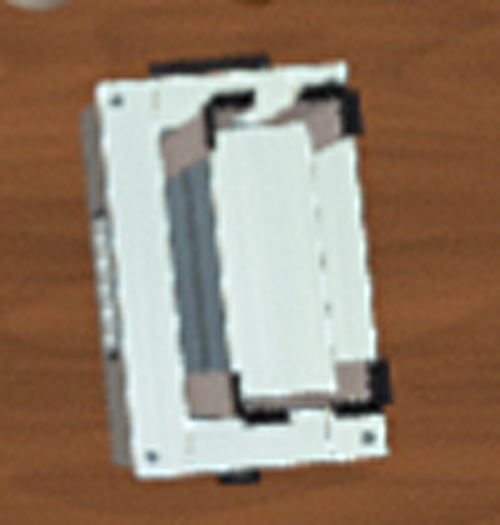

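View pics/s_rack.png

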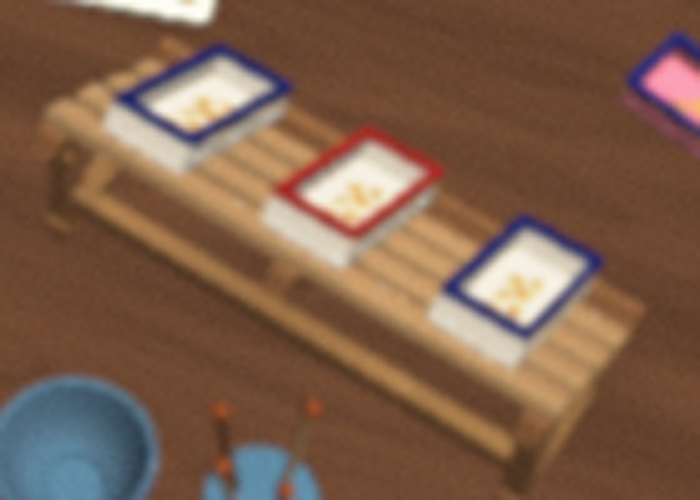

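View pics/s_disp.png

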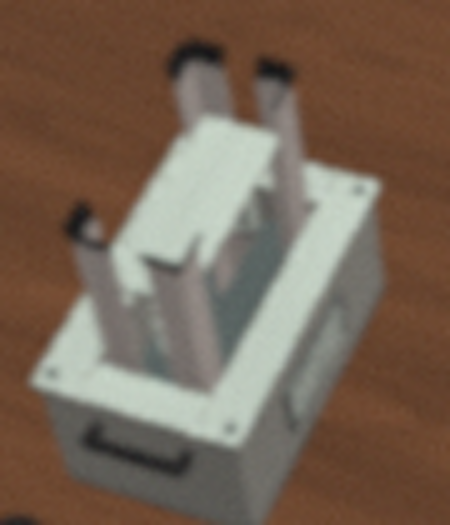

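```bash
cat > fit.py <<'E'
from h import *
from scipy.optimize import least_squares
T=cam("top");S=cam("scene")
def up(p,off): return (np.array(p)+.5)/5-.5+np.array(off)
L=[[.08,.031,.017],[.08,-.031,.017],[-.08,-.031,.017],[-.08,.031,.017]] # TL TR BR BL in top
L=np.array(L)
top=dict(bl=[(108,85),(212,98),(197,315),(107,298)],red=[(306,122),(406,136),(382,352),(290,334)],br=[(505,157),(604,172),(570,388),(478,369)])
# scene order left(+x,-y),top(-x,-y),right(-x,+y),bottom(+x,+y)
sc=dict(br=[(118,98),(218,46),(292,88),(190,137)],red=[(278,187),(370,128),(442,170),(350,234)],bl=[(447,288),(522,216),(602,262),(525,335)])
def mk(p,i):
    Rm=(R.from_euler('z',p[9])*R.from_euler('y',-35,degrees=True)).as_matrix()
    return L@Rm.T+p[3*i:3*i+3]
N=['bl','red','br']
def res(p):
    r=[]
    for i,n in enumerate(N):
        P=mk(p,i)
        r+=[proj(T,P)-up(top[n],(185,170))]
        r+=[proj(S,P[[1,2,3,0]])-up(sc[n],(305,190))]
    return np.concatenate(r).ravel()
s=least_squares(res,[.4,.3,.15,.4,.2,.15,.4,.1,.15,-.1])
print(s.x[:9].reshape(3,3),np.degrees(s.x[9]));print(s.fun.reshape(-1,8).round(1))
D=np.array([[.124,.075,.13],[.124,-.075,.13],[-.124,-.075,.13],[-.124,.075,.13]])
def mkd(p): return D@R.from_euler('z',p[2]).as_matrix().T+[p[0],p[1],0]
tD=up([(95,82),(345,65),(388,452),(133,478)],(355,160));sD=up([(30,383),(245,443),(382,185)],(210,125))
def rd(p):
    P=mkd(p);return np.r_[(proj(T,P)-tD).ravel(),(proj(S,P[[1,0,3]])-sD).ravel()]
d=least_squares(rd,[.4,-.2,0.]);print(d.x,np.degrees(d.x[2]),d.fun.round(1))
E
python3 fit.py
```

```text
[[0.5155 0.3516 0.1093]
 [0.4919 0.2301 0.111 ]
 [0.4694 0.1088 0.1105]] -10.997323679165278
[[ 0.5 -0.5 -0.7  0.7  0.6 -0.1  0.2 -0.3]
 [-1.  -0.4  0.3  0.   0.4 -0.1  1.   0.4]
 [ 0.1 -0.4 -0.1  0.6  0.5 -0.2  0.3 -0.3]
 [-0.8 -0.1 -0.4 -0.2  0.6  0.1  1.4  0.2]
 [-0.  -0.1  0.2  0.7  0.2 -0.5 -0.1 -0.3]
 [-0.7 -0.5  0.3 -0.1  0.2 -0.3  0.6  0.8]]
[ 0.4938 -0.2348  0.0832] 4.768262418347394 [ 1.5  0.3 -1.4 -0.2 -1.7  1.   1.6  0.   1.8  0.7 -1.6  1.  -0.6 -0.4]
```

```bash
cat >> h.py <<'E'
def tool_R(yaw_deg,tilt_deg=0):
    """yaw of tool x in world; tilt: tool z leans toward tool y(+)"""
    a=np.radians(yaw_deg);x=np.array([np.cos(a),np.sin(a),0]);z=np.array([0,0,-1.]);y=np.cross(z,x)
    return R.from_matrix(np.c_[x,y,z])*R.from_euler('x',-tilt_deg,degrees=True)
def delta(o,pos,Rt):
    R0=R.from_rotvec(o["tool_rot"])
    t=R0.inv().apply(np.array(pos)-o["tool_pos"]);r=(R0.inv()*Rt).as_rotvec(degrees=True)
    print("turn",r.round(2),"shift",t.round(4),"dist",np.linalg.norm(t).round(3),"ang",np.linalg.norm(r).round(1))
E
python3 - <<'E'
from h import *
o=ctrl.get_obs()
n=R.from_euler('z',-11,degrees=True).apply(R.from_euler('y',-35,degrees=True).apply([0,0,1]));print(n)
delta(o,np.array([.5155,.3516,.1093])+.13*n,tool_R(79,35))
E
```

```text
[-0.563   0.1094  0.8192]
turn [-34.98   2.01  -6.07] shift [-0.1437  0.3136  0.0147] dist 0.345 ang 35.6
```

Request:
jog_arm:
  deltas:
    - [[-2, 0, 0], [-0.005, 0.011, -0.01], 0.085]
    - [[-6, 0, -1], [-0.02, 0.043, -0.01], 0.085]
    - [[-10, 0.5, -2], [-0.036, 0.078, -0.01], 0.085]
    - [[-14, 0.8, -2.5], [-0.052, 0.113, -0.005], 0.085]
    - [[-18, 1, -3], [-0.068, 0.148, 0], 0.085]
    - [[-22, 1.2, -3.5], [-0.084, 0.183, 0.003], 0.085]
    - [[-26, 1.5, -4.5], [-0.1, 0.218, 0.006], 0.085]
    - [[-30, 1.7, -5], [-0.116, 0.253, 0.009], 0.085]
    - [[-33, 1.9, -5.6], [-0.13, 0.284, 0.012], 0.085]
    - [[-35, 2, -6.1], [-0.14, 0.306, 0.014], 0.085]
    - [[-35, 2, -6.1], [-0.1437, 0.3136, 0.0147], 0.085]
    - [[-35, 2, -6.1], [-0.1437, 0.3136, 0.0147], 0.085]
  squeeze: 30

```text
t: 1.15
tool_pos: [0.4428, 0.3648, 0.2157]
tool_rot: [2.025, 1.665, 0.525]
contact_force: [0.5, -0.0, 1.0]
opening: 0.085
```

```bash
python3 - <<'E'
from h import *
import pickle
o=ctrl.get_obs();im=get_image("wrist");save("pics/w1.png",im);pickle.dump(o,open("o1.pkl","wb"))
print(o)
C=cam("wrist",o)
L=np.array([[.08,.031,.017],[.08,-.031,.017],[-.08,-.031,.017],[-.08,.031,.017]])
Rm=(R.from_euler('z',-11,degrees=True)*R.from_euler('y',-35,degrees=True)).as_matrix()
print(proj(C,L@Rm.T+[.5155,.3516,.1093]))
E
```

```text
{'t': 1.15, 'q': array([ 0.7928, -0.2342,  1.993 , -0.5696,  1.0887, -0.3898]), 'dq': array([ 0.0377,  0.0063, -0.0346,  0.0113,  0.0104,  0.0204]), 'effort': array([ -0.7883, -26.7729, -36.3446,  -1.5606,  -0.7267,  -0.1137]), 'tool_pos': array([0.4428, 0.3648, 0.2157]), 'tool_rot': array([2.0248, 1.6654, 0.5246]), 'contact_force': array([ 0.5369, -0.032 ,  1.0487]), 'wrist_torque': array([ 0.0375,  0.2698, -0.005 ]), 'opening': 0.08495733459052332}
[[345.5828 273.8029]
 [285.7115 273.8724]
 [279.9633 111.4148]
 [350.9255 111.2714]]
```

View pics/w1.png

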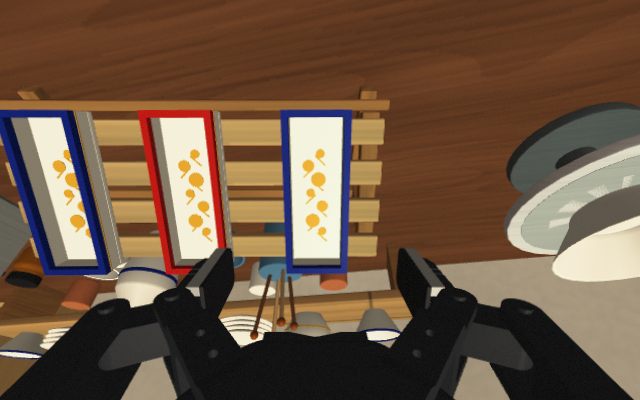

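The wrist view shows the target dish's rim corners near (281,111), (352,111), (286,273) and (348,272), which fits my model within about 2 px. I'll zoom in to refine this.

```bash
python3 - <<'E'
import cv2
t=cv2.imread("pics/w1.png")
cv2.imwrite("pics/w1z.png",cv2.resize(t[95:285,265:365],None,fx=4,fy=3,interpolation=cv2.INTER_CUBIC))
cv2.imwrite("pics/w1y.png",cv2.resize(t[95:285,0:225],None,fx=3,fy=3,interpolation=cv2.INTER_CUBIC))
E
```

```text
(no output)
```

View pics/w1z.png

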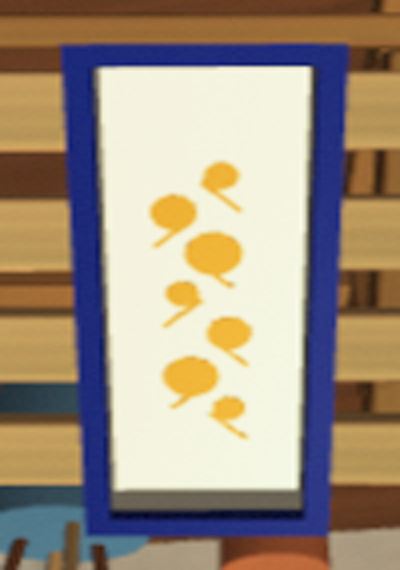

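View pics/w1y.png

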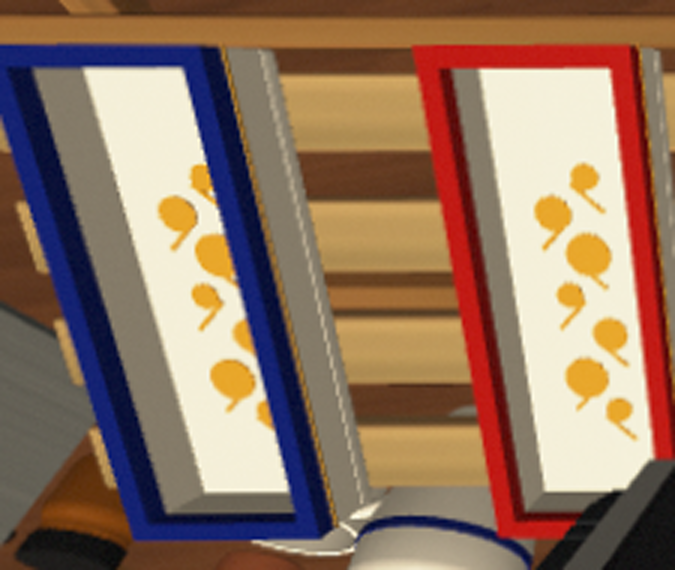

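```bash
python3 - <<'E'
from h import *
import pickle
from scipy.optimize import least_squares
o=pickle.load(open("o1.pkl","rb"));C=cam("wrist",o)
L=np.array([[.08,.031,.017],[.08,-.031,.017],[-.08,-.031,.017],[-.08,.031,.017]])
ob=[(0,0,(347,273.7)),(0,1,(286.25,273)),(0,2,(280,109.3)),(0,3,(352,109.3)),
(1,2,(137.7,110)),(1,3,(212.3,110)),(1,1,(166.7,274.3)),
(2,3,(73.3,110)),(2,0,(110.7,273.7)),(2,1,(44.3,275))]
def P(p,i,k):
    Rz=R.from_euler('z',p[3]);return Rz.apply(R.from_euler('y',-p[4]).apply(L[k])+[0,.125*(1-i)+p[5+i],0])+p[:3]
def f(p): return np.r_[np.array([proj(C,P(p,i,k))[0]-np.array(uv)-.0 for i,k,uv in ob]).ravel(),(p[4]-np.radians(35))*300,p[5:]*500]
s=least_squares(f,[.49,.23,.11,-.19,.61,0,0,0]);p=s.x
print(p[:3],np.degrees(p[3:5]),p[5:]*1e3,s.fun.round(1))
for i in range(3): print(R.from_euler('z',p[3]).apply([0,.125*(1-i)+p[5+i],0])+p[:3])
E
```

```text
[0.4906 0.2333 0.1097] [-11.1341  35.1884] [-3.3112 -0.8227  4.1339] [-0.5 -0.  -0.   0.7  0.9  0.7  0.3  0.7  1.4 -0.5 -1.2 -0.2 -0.1 -0.4
 -2.4 -0.9 -1.3  0.5  3.2 -0.5  1.  -1.7 -0.4  2.1]
[0.5141 0.3527 0.1097]
[0.4904 0.2325 0.1097]
[0.4673 0.1147 0.1097]
```

```bash
python3 - <<'E'
from h import *
o=ctrl.get_obs();print(o["tool_pos"])
n=R.from_euler('z',-11,degrees=True).apply(R.from_euler('y',-35,degrees=True).apply([0,0,1]))
delta(o,np.array([.5145,.352,.1097])-.014*n,tool_R(79,35))
E
```

```text
[0.4425 0.366  0.2164]
turn [-0.03 -0.04 -0.1 ] shift [-0.0001 -0.0011  0.1435] dist 0.143 ang 0.1
```

Request:
jog_arm:
  deltas:
    - [[0, 0, 0], [0, 0, 0.02], 0.085]
    - [[0, 0, 0], [0, -0.001, 0.05], 0.085]
    - [[0, 0, 0], [0, -0.001, 0.08], 0.085]
    - [[0, 0, 0], [0, -0.001, 0.105], 0.085]
    - [[0, 0, 0], [0, -0.001, 0.122], 0.085]
    - [[0, 0, 0], [0, -0.001, 0.134], 0.085]
    - [[0, 0, 0], [0, -0.001, 0.14], 0.085]
    - [[0, 0, 0], [0, -0.001, 0.1435], 0.085]
    - [[0, 0, 0], [0, -0.001, 0.1435], 0.085]

```text
t: 1.95
tool_pos: [0.5227, 0.3516, 0.0988]
tool_rot: [2.022, 1.668, 0.528]
contact_force: [0.1, 0.2, -0.4]
opening: 0.0854
```

```bash
python3 - <<'E'
from h import *
o=ctrl.get_obs();print(o["tool_pos"],o["contact_force"]);save("pics/w2.png",get_image("wrist"))
E
```

```text
[0.5227 0.3516 0.0988] [ 0.1382  0.1912 -0.3742]
```

View pics/w2.png

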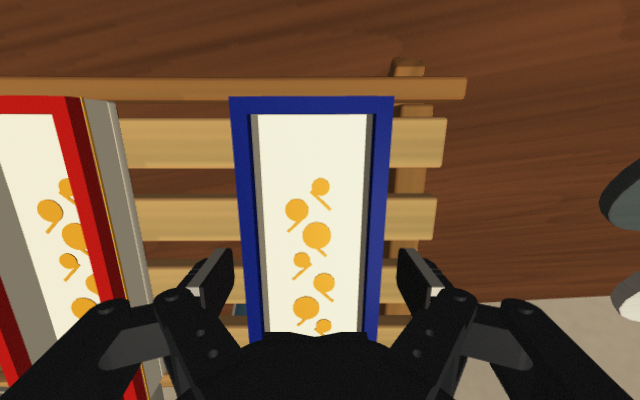

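The dish is centred between the fingers, with its walls at about columns 240 and 385 and the fingers at 225 and 405. Closing the grip.

Request:
jog_arm:
  deltas:
    - [[0, 0, 0], [0, 0, 0], 0.05]
    - [[0, 0, 0], [0, 0, 0], 0.05]
    - [[0, 0, 0], [0, 0, 0], 0.05]
    - [[0, 0, 0], [0, 0, 0], 0.05]
    - [[0, 0, 0], [0, 0, 0], 0.05]
    - [[0, 0, 0], [0, 0, 0], 0.05]
  squeeze: 40

```text
t: 2.5
tool_pos: [0.5226, 0.3514, 0.0999]
tool_rot: [2.022, 1.667, 0.529]
contact_force: [-5.9, -1.6, 5.6]
opening: 0.0614
```

Request:
jog_arm:
  deltas:
    - [[0, 0, 0], [0, 0, -0.005], 0.05]
    - [[0, 0, 0], [0, 0, -0.015], 0.05]
    - [[0, 0, 0], [0, 0, -0.03], 0.05]
    - [[0, 0, 0], [0, 0, -0.045], 0.05]
    - [[0, 0, 0], [0, 0, -0.06], 0.05]
    - [[0, 0, 0], [0, 0, -0.07], 0.05]

```text
t: 3.0
tool_pos: [0.4819, 0.3586, 0.1561]
tool_rot: [2.023, 1.668, 0.527]
contact_force: [0.9, 0.7, -3.8]
opening: 0.061
```

```bash
python3 - <<'E'
from h import *
o=ctrl.get_obs();print(o);save("pics/w3.png",get_image("wrist"))
delta(o,[.40,.08,.37],tool_R(94.8,0))
E
```

```text
{'t': 3.0, 'q': array([ 0.7281, -0.1203,  1.9994, -0.5931,  0.9514, -0.3758]), 'dq': array([ 0.104 , -0.2016,  0.0112,  0.0436,  0.2092, -0.027 ]), 'effort': array([ -0.5145, -30.5501, -36.4862,  -1.7078,  -0.865 ,   0.0126]), 'tool_pos': array([0.4819, 0.3586, 0.1561]), 'tool_rot': array([2.0233, 1.668 , 0.527 ]), 'contact_force': array([ 0.9461,  0.739 , -3.7705]), 'wrist_torque': array([ 0.0889,  0.5076, -0.0056]), 'opening': 0.0610384727953249}
turn [ 34.76   4.74 -15.3 ] shift [-0.2888  0.1004 -0.1913] dist 0.361 ang 38.3
```

View pics/w3.png

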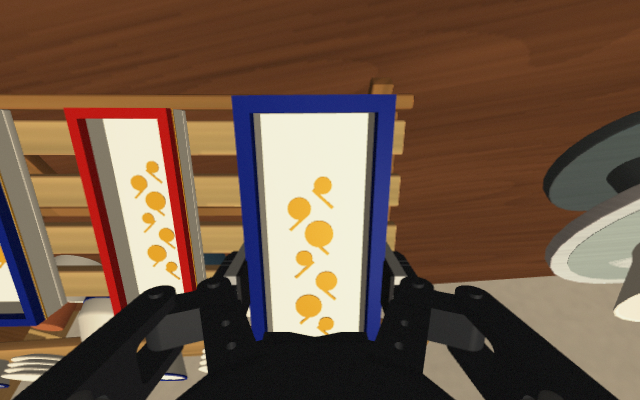

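```bash
python3 - <<'E'
from h import *
o=ctrl.get_obs()
delta(o,[.43,-.02,.40],tool_R(94.8,0))
E
```

```text
turn [ 34.88   4.62 -15.29] shift [-0.3816  0.1568 -0.1873] dist 0.453 ang 38.4
```

Request:
jog_arm:
  deltas:
    - [[0, 0, 0], [-0.006, 0.002, -0.01], 0.05]
    - [[2, 0.2, -0.8], [-0.02, 0.01, -0.026], 0.05]
    - [[5, 0.6, -2], [-0.046, 0.022, -0.046], 0.05]
    - [[8, 1, -3.5], [-0.08, 0.035, -0.065], 0.05]
    - [[11, 1.5, -5], [-0.114, 0.05, -0.082], 0.05]
    - [[15, 2, -6.5], [-0.15, 0.064, -0.098], 0.05]
    - [[19, 2.5, -8], [-0.186, 0.078, -0.113], 0.05]
    - [[22, 3, -9.5], [-0.222, 0.093, -0.128], 0.05]
    - [[25, 3.4, -11], [-0.258, 0.108, -0.142], 0.05]
    - [[28, 3.8, -12.5], [-0.292, 0.122, -0.155], 0.05]
    - [[31, 4.2, -13.8], [-0.322, 0.134, -0.166], 0.05]
    - [[33, 4.4, -14.6], [-0.347, 0.144, -0.175], 0.05]

```text
t: 4.05
tool_pos: [0.434, 0.0117, 0.3825]
tool_rot: [2.125, 2.278, 0.028]
contact_force: [0.3, 0.4, -2.7]
opening: 0.061
```

```bash
python3 - <<'E'
from h import *
o=ctrl.get_obs();print(o["tool_pos"])
delta(o,[.43,-.02,.40],tool_R(94.8,0))
E
```

```text
[0.434  0.0117 0.3825]
turn [ 1.75  0.41 -0.81] shift [-0.0315 -0.0057 -0.0175] dist 0.036 ang 2.0
```

Request:
jog_arm:
  deltas:
    - [[1, 0.2, -0.4], [-0.018, 0.004, -0.008], 0.05]
    - [[1.8, 0.2, -0.7], [-0.03, 0.009, -0.012], 0.05]
    - [[1.8, 0.2, -0.7], [-0.03, 0.009, -0.012], 0.05]
    - [[1.8, 0.2, -0.7], [-0.03, 0.009, -0.012], 0.05]
    - [[1.8, 0.2, -0.7], [-0.03, 0.009, -0.012], 0.05]

```text
t: 4.47
tool_pos: [0.4445, -0.0145, 0.3928]
tool_rot: [2.126, 2.311, -0.004]
contact_force: [-1.0, 1.2, -3.3]
opening: 0.0614
```

```bash
python3 - <<'E'
from h import *
import pickle
o=ctrl.get_obs();print(o);pickle.dump(o,open("o4.pkl","wb"));im=get_image("wrist");save("pics/w4.png",im)
print((R.from_rotvec(o["tool_rot"])).as_matrix())
C=cam("wrist",o)
L=np.array([[x,y,z] for z in (.272,) for x,y in [(.084,.035),(.084,-.035),(-.084,-.035),(-.084,.035)]])
D=R.from_euler('z',4.77,degrees=True).apply(L)+[.4938,-.2348,0]
print(proj(C,D))
E
```

```text
{'t': 4.4667, 'q': array([-0.1986, -0.4277,  1.7677, -0.0028,  1.8022, -1.8533]), 'dq': array([ 0.014 , -0.0093,  0.005 , -0.0018, -0.0001, -0.    ]), 'effort': array([ -0.5388, -21.0306, -40.3603,  -0.04  ,  -0.0193,   0.0008]), 'tool_pos': array([ 0.4445, -0.0145,  0.3928]), 'tool_rot': array([ 2.1263,  2.3114, -0.0041]), 'contact_force': array([-0.9786,  1.1811, -3.3484]), 'wrist_torque': array([ 0.0017, -0.0421, -0.0336]), 'opening': 0.06140223937671563}
[[-0.0833  0.9965 -0.0011]
 [ 0.9965  0.0833 -0.0025]
 [-0.0024 -0.0013 -1.    ]]
[[142.0185 298.6789]
 [ 77.1163 298.9766]
 [ 33.1525 141.4062]
 [110.3767 141.7791]]
```

View pics/w4.png

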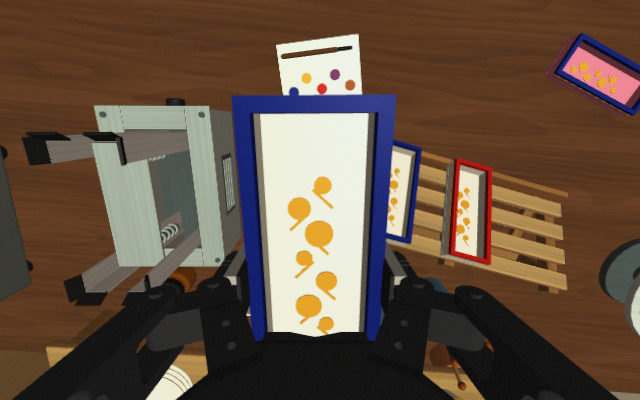

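```bash
python3 - <<'E'
import cv2
t=cv2.imread("pics/w4.png")
cv2.imwrite("pics/w4z.png",cv2.resize(t[85:315,10:250],None,fx=3,fy=2.6,interpolation=cv2.INTER_CUBIC))
E
```

```text
(no output)
```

View pics/w4z.png

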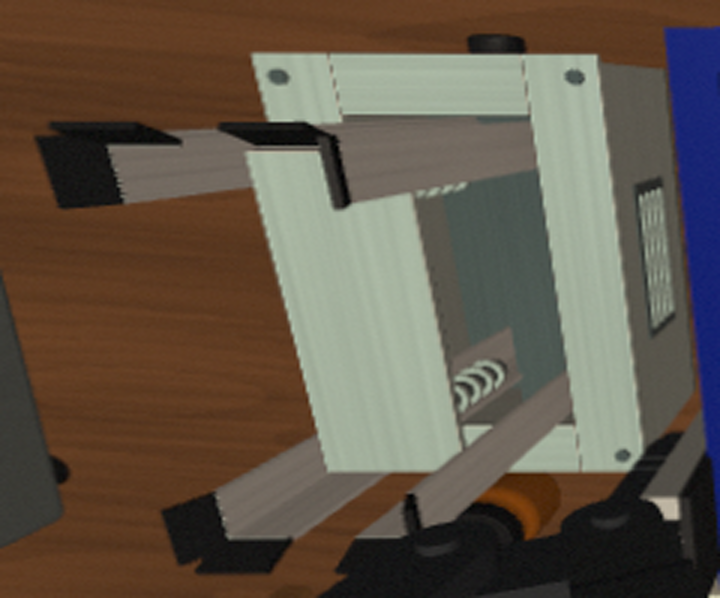

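```bash
cat > fitd.py <<'E'
from h import *
import pickle
from scipy.optimize import least_squares
o=pickle.load(open("o4.pkl","rb"));C=cam("wrist",o);T=cam("top");S=cam("scene")
up=lambda p,off:(np.array(p)+.5)/5-.5+np.array(off)
sg=np.array([[1,1],[1,-1],[-1,-1],[-1,1]])
tD=up([(95,82),(345,65),(388,452),(133,478)],(355,160));sD=up([(30,383),(245,443),(382,185)],(210,125))
wD=np.array([(223.3,265.8),(119,265.8),(94,106.2),(209,106.2)])
def P(p): return R.from_euler('z',p[2]).apply(np.c_[sg*[p[3],p[4]],np.full(4,.13)])+[p[0],p[1],0]
def run(uw,ut,us):
    def f(p):
        q=P(p);return np.r_[uw*(proj(C,q)[[0,2,3]]-wD[[0,2,3]]).ravel(),ut*(proj(T,q)-tD).ravel(),us*(proj(S,q[[1,0,3]])-sD).ravel(),(p[3:]-[.124,.075])*300]
    s=least_squares(f,[.49,-.23,.08,.124,.075]);print(s.x,np.degrees(s.x[2]),s.fun.round(1));return s.x
run(1,0,0);run(0,1,0);run(0,0,1);p=run(1,1,1)
for h in (.18,.2,.22,.24,.25):
    e=R.from_euler('z',p[2]).apply([[-.079,.03,h],[.079,.03,h],[-.079,-.03,h],[.079,-.03,h]])+[p[0],p[1],0];print(h,proj(C,e)[:2].round(1).tolist(),'top',proj(T,e).round(1).tolist())
g=R.from_euler('z',p[2]).apply([[.084,.035,.255],[.084,-.035,.255],[-.084,-.035,.255],[-.084,.035,.255]])+[p[0],p[1],0]
print(proj(C,g))
E
python3 fitd.py
```

```text
[ 0.4945 -0.2367  0.0777  0.1225  0.0779] 4.449353546623899 [ 0.5  0.1  0.2 -0.6 -0.6  0.6  0.   0.   0.   0.  -0.   0.   0.  -0.
  0.  -0.  -0.   0.  -0.   0.  -0.4  0.9]
[ 0.4947 -0.2349  0.084   0.1235  0.079 ] 4.811849185212002 [ 0.   0.   0.  -0.   0.  -0.   0.2  0.3 -0.2 -0.4 -0.4  0.4  0.3 -0.3
  0.   0.  -0.   0.   0.   0.  -0.2  1.2]
[ 0.4926 -0.2368  0.0889  0.1228  0.079 ] 5.092488577585683 [ 0.  -0.  -0.  -0.  -0.  -0.   0.   0.   0.   0.   0.   0.   0.   0.
  0.7 -0.1 -0.5  0.5 -0.2 -0.4 -0.4  1.2]
[ 0.4944 -0.2362  0.0807  0.1226  0.0784] 4.6224437841783885 [ 1.3 -0.1 -0.1 -0.6 -0.2  0.3  1.   0.6  0.2  0.  -0.3  0.3  0.8 -0.6
  0.6  0.1 -1.1  0.9 -0.3  0.2 -0.4  1. ]
0.18 [[158.8, 141.1], [176.2, 255.7]] top [[399.4, 239.3], [394.2, 187.0], [419.3, 237.6], [413.9, 185.4]]
0.2 [[149.6, 142.3], [169.0, 262.7]] top [[400.8, 239.3], [395.5, 186.1], [421.0, 237.6], [415.5, 184.5]]
0.22 [[139.2, 143.6], [161.0, 270.4]] top [[402.2, 239.4], [396.9, 185.2], [422.8, 237.6], [417.2, 183.5]]
0.24 [[127.4, 145.1], [152.0, 279.0]] top [[403.7, 239.4], [398.3, 184.3], [424.7, 237.6], [419.0, 182.6]]
0.25 [[120.9, 145.9], [147.1, 283.7]] top [[404.5, 239.4], [399.0, 183.8], [425.6, 237.6], [419.9, 182.1]]
[[149.6005 290.0087]
 [ 88.1067 290.1094]
 [ 49.1653 140.6275]
 [121.5999 141.1516]]
```

```bash
python3 - <<'E'
from h import *
T=cam("top");print(atz(T,(413.75,210.2),.272),atz(T,(413.75,210.2),.26))
import pickle
from scipy.optimize import least_squares
o=pickle.load(open("o4.pkl","rb"));C=cam("wrist",o)
# held dish in tool frame: rim front corners + walls, same image
c=calibration("wrist");M=np.array(c["tool_from_camera"])
Ct=(c["mtx"],c["k1"],M[:3,3],M[:3,:3])
# rim z in tool; y of near edge
for u,v in [(232,96.5),(396,95.5)]:
    o_,d=ray(Ct,(u,v))
    for z in(-.025,-.03,-.035,-.04,-.045): print(z,o_+d*(z-o_[2])/d[2])
E
python3 - <<'E'
import cv2
t=cv2.imread("pics/w4.png")
cv2.imwrite("pics/w4y.png",cv2.resize(t[85:345,220:410],None,fx=3,fy=2.3,interpolation=cv2.INTER_CUBIC))
E
```

```text
[ 0.4938 -0.235   0.272 ] [ 0.4947 -0.2379  0.26  ]
-0.025 [-0.0321 -0.0812 -0.025 ]
-0.03 [-0.0307 -0.0809 -0.03  ]
-0.035 [-0.0293 -0.0805 -0.035 ]
-0.04 [-0.0279 -0.0801 -0.04  ]
-0.045 [-0.0265 -0.0797 -0.045 ]
-0.025 [ 0.0325 -0.0816 -0.025 ]
-0.03 [ 0.0312 -0.0812 -0.03  ]
-0.035 [ 0.0298 -0.0808 -0.035 ]
-0.04 [ 0.0285 -0.0804 -0.04  ]
-0.045 [ 0.0271 -0.08   -0.045 ]
```

View pics/w4y.png

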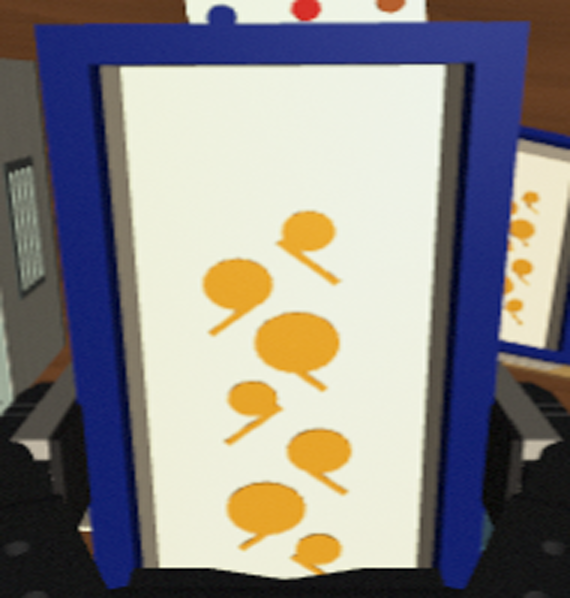

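```bash
cat > tilt.py <<'E'
from h import *
import sys
from scipy.optimize import least_squares
im=cv2.cvtColor(cv2.imread(sys.argv[1]),cv2.COLOR_BGR2RGB).astype(int)
c=calibration("wrist");M=np.array(c["tool_from_camera"]);Ct=(c["mtx"],c["k1"],M[:3,3],M[:3,:3])
r,g,b=im[...,0],im[...,1],im[...,2]
m=(b>80)&(b>1.8*r)&(b>1.6*g)
E=[]
for v in range(102,235,6):
    row=np.where(m[v,225:405])[0]+225
    if len(row)>10: E.append((v,row.min(),row.max()+1))
E=np.array(E);print(E[::6].tolist())
# model: rim edges x=cx±.031 + yaw, z=z0+tilt*y
def f(p):
    out=[]
    for v,l,rr in E:
        for u,sx in((l-.5,-1),(rr-.5,1)):
            o_,d=ray(Ct,(u,v))
            # intersect with plane z=z0+p1*y+p4*x
            n=np.array([-p[4],-p[1],1]);t=(p[0]-n@o_)/(n@d);q=o_+t*d
            out.append(q[0]-(p[2]+p[3]*q[1]+sx*.031))
    return np.array(out)*1000
s=least_squares(f,[-.03,0,0,0,0]);p=s.x
print("rim z0 at y=0 %.4f tilt(z per y) %.2f deg, cx %.4f yaw %.2f roll %.2f rms mm %.2f"%(p[0],np.degrees(p[1]),p[2],np.degrees(p[3]),np.degrees(p[4]),s.fun.std()))
for v in range(88,110):
    if m[v,250:380].sum()>100: print("front edge row",v);break
o_,d=ray(Ct,(314,v-.5));n=np.array([-p[4],-p[1],1]);t=(p[0]-n@o_)/(n@d);print("front edge y",(o_+t*d))
E
python3 tilt.py pics/w4.png; python3 tilt.py pics/w2.png
```

```text
[[102, 232, 396], [138, 235, 393], [174, 239, 390], [210, 242, 387]]
rim z0 at y=0 -0.0579 tilt(z per y) 1.09 deg, cx -0.0149 yaw 0.44 roll -104.00 rms mm 0.36
front edge row 96
front edge y [ 0.0004 -0.0788 -0.0601]
[[102, 229, 394], [138, 233, 391], [174, 235, 389], [210, 239, 386]]
rim z0 at y=0 -0.0306 tilt(z per y) 0.27 deg, cx -0.0016 yaw 0.11 roll -6.09 rms mm 0.14
front edge row 97
front edge y [ 0.0003 -0.0808 -0.031 ]
```

```bash
sed -i 's/return np.array(out)\*1000/return np.r_[np.array(out)*1000,p[4]*300]/' tilt.py; python3 tilt.py pics/w4.png; python3 tilt.py pics/w2.png;python3 tilt.py pics/w3.png; python3 -c "
from h import *
delta(ctrl.get_obs(),R.from_euler('z',4.7,degrees=True).apply([.001,0,0])+[.4944,-.2358,.32],tool_R(94.7,0))"
```

```text
[[102, 232, 396], [138, 235, 393], [174, 239, 390], [210, 242, 387]]
rim z0 at y=0 -0.0301 tilt(z per y) 0.36 deg, cx 0.0007 yaw 0.43 roll -0.01 rms mm 0.80
front edge row 96
front edge y [ 0.0003 -0.0812 -0.0306]
[[102, 229, 394], [138, 233, 391], [174, 235, 389], [210, 239, 386]]
rim z0 at y=0 -0.0303 tilt(z per y) 0.26 deg, cx -0.0007 yaw 0.11 roll -0.00 rms mm 0.14
front edge row 97
front edge y [ 0.0003 -0.0808 -0.0307]
[[102, 232, 395], [138, 236, 393], [174, 238, 390], [210, 242, 388]]
rim z0 at y=0 -0.0291 tilt(z per y) 0.40 deg, cx 0.0007 yaw 0.49 roll 0.00 rms mm 0.13
front edge row 95
front edge y [ 0.0003 -0.0816 -0.0297]
turn [-0.06  0.15  0.11] shift [-0.2248  0.0323  0.0735] dist 0.239 ang 0.2
```

Request:
jog_arm:
  deltas:
    - [[0, 0, 0], [-0.01, 0.001, 0], 0.05]
    - [[0, 0, 0], [-0.035, 0.005, 0], 0.05]
    - [[0, 0, 0], [-0.07, 0.01, 0], 0.05]
    - [[0, 0, 0], [-0.105, 0.015, 0], 0.05]
    - [[0, 0, 0], [-0.14, 0.02, 0.006], 0.05]
    - [[0, 0.1, 0.1], [-0.17, 0.025, 0.018], 0.05]
    - [[0, 0.1, 0.1], [-0.195, 0.029, 0.032], 0.05]
    - [[0, 0.1, 0.1], [-0.213, 0.031, 0.046], 0.05]
    - [[0, 0.1, 0.1], [-0.222, 0.0323, 0.056], 0.05]
    - [[0, 0.1, 0.1], [-0.2248, 0.0323, 0.06], 0.05]
    - [[0, 0.1, 0.1], [-0.2248, 0.0323, 0.06], 0.05]
    - [[0, 0.1, 0.1], [-0.2248, 0.0323, 0.06], 0.05]

```text
t: 5.52
tool_pos: [0.4958, -0.2356, 0.335]
tool_rot: [2.127, 2.31, -0.001]
contact_force: [0.1, -1.2, -2.8]
opening: 0.0613
```

```bash
python3 - <<'E'
from h import *
import pickle
o=ctrl.get_obs();print(o);pickle.dump(o,open("o5.pkl","wb"))
for n in("wrist","scene","top"): save(f"pics/{n}5.png",get_image(n))
s=cv2.imread("pics/scene5.png");cv2.imwrite("pics/s5z.png",cv2.resize(s[85:235,190:320],None,fx=5,fy=4,interpolation=cv2.INTER_CUBIC))
delta(ctrl.get_obs(),R.from_euler('z',4.7,degrees=True).apply([.001,0,0])+[.4944,-.2358,.30],tool_R(94.7,0))
E
```

```text
{'t': 5.5167, 'q': array([-0.5789, -0.1702,  1.6563, -0.0007,  1.6545, -2.2322]), 'dq': array([ 0.0069, -0.0145, -0.0165, -0.    , -0.002 , -0.0006]), 'effort': array([ -0.5383, -31.0906, -39.1342,  -0.0399,  -0.0211,  -0.0041]), 'tool_pos': array([ 0.4958, -0.2356,  0.335 ]), 'tool_rot': array([ 2.1272,  2.3103, -0.0008]), 'contact_force': array([ 0.0742, -1.2381, -2.8292]), 'wrist_torque': array([-0.011 , -0.0275, -0.0003]), 'opening': 0.061275704134527764}
turn [0.12 0.16 0.05] shift [ 0.0001 -0.0008  0.0362] dist 0.036 ang 0.2
```

View pics/wrist5.png

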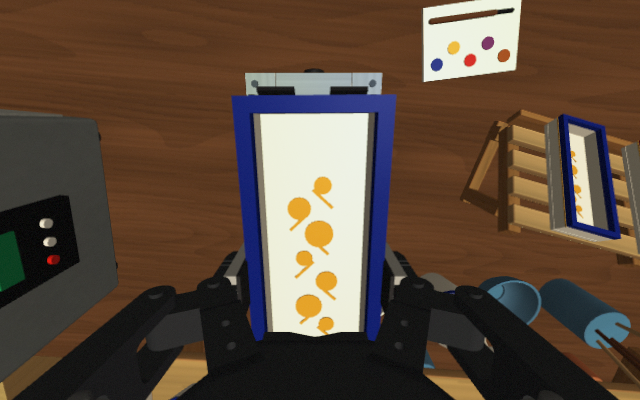

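View pics/s5z.png

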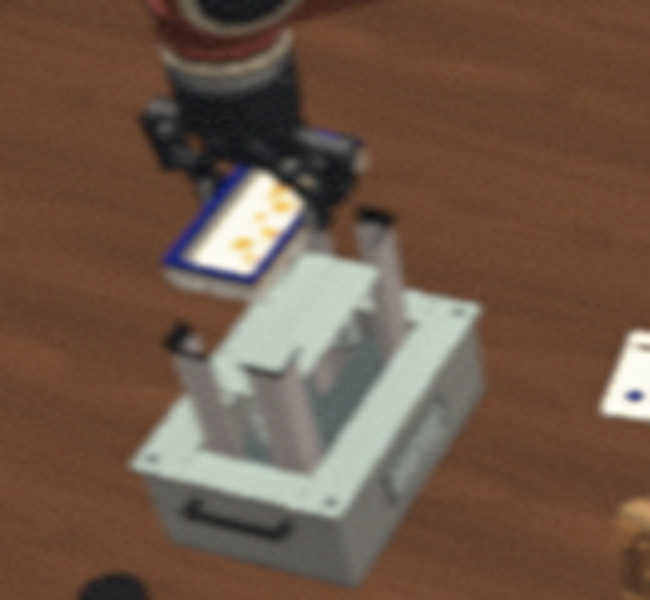

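```bash
python3 - <<'E'
import cv2
t=cv2.imread("pics/wrist5.png")
cv2.imwrite("pics/w5z.png",cv2.resize(t[65:115,225:405],None,fx=4.4,fy=6,interpolation=cv2.INTER_CUBIC))
E
python3 tilt.py pics/wrist5.png
```

```text
[[102, 232, 395], [138, 235, 393], [174, 239, 390], [210, 242, 388]]
rim z0 at y=0 -0.0296 tilt(z per y) 0.25 deg, cx 0.0006 yaw 0.44 roll -0.00 rms mm 0.12
front edge row 95
front edge y [ 0.0003 -0.0816 -0.03  ]
```

View pics/w5z.png

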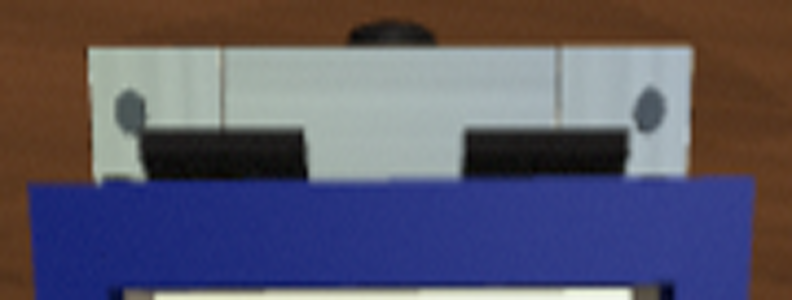

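```bash
python3 - <<'E'
from h import *
c=calibration("wrist");M=np.array(c["tool_from_camera"]);Ct=(c["mtx"],c["k1"],M[:3,3],M[:3,:3])
for u in(140,628,303,465):
    o_,d=ray(Ct,(u/4.4+225-.4,65+128/6-.4));print(o_+d*(.063-o_[2])/d[2])
for u in(88,692):
    o_,d=ray(Ct,(u/4.4+225-.4,65+45/6-.4));print(o_+d*(.205-o_[2])/d[2])
E
```

```text
[-0.0394 -0.0949  0.063 ]
[ 0.0365 -0.0949  0.063 ]
[-0.0141 -0.0949  0.063 ]
[ 0.0111 -0.0949  0.063 ]
[-0.0797 -0.1253  0.205 ]
[ 0.0772 -0.1253  0.205 ]
```

Request:
jog_arm:
  deltas:
    - [[0, 0, 0.2], [-0.0013, -0.0003, 0.008], 0.05]
    - [[0, 0, 0.2], [-0.0013, -0.0003, 0.02], 0.05]
    - [[0, 0, 0.2], [-0.0013, -0.0003, 0.032], 0.05]
    - [[0, 0, 0.2], [-0.0013, -0.0003, 0.042], 0.05]
    - [[0, 0, 0.2], [-0.0013, -0.0003, 0.048], 0.05]
    - [[0, 0, 0.2], [-0.0013, -0.0003, 0.053], 0.05]
    - [[0, 0, 0.2], [-0.0013, -0.0003, 0.058], 0.05]
    - [[0, 0, 0.2], [-0.0013, -0.0003, 0.063], 0.05]
    - [[0, 0, 0.2], [-0.0013, -0.0003, 0.068], 0.05]
    - [[0, 0, 0.2], [-0.0013, -0.0003, 0.073], 0.05]
    - [[0, 0, 0.2], [-0.0013, -0.0003, 0.078], 0.05]
    - [[0, 0, 0.2], [-0.0013, -0.0003, 0.083], 0.05]

```text
t: 6.67
tool_pos: [0.4956, -0.238, 0.2513]
tool_rot: [2.132, 2.305, -0.001]
contact_force: [0.4, 0.5, -2.5]
opening: 0.0612
```

```bash
python3 - <<'E'
from h import *
o=ctrl.get_obs();print(o["tool_pos"],o["contact_force"],o["wrist_torque"])
for n in("wrist","scene"): save(f"pics/{n}6.png",get_image(n))
s=cv2.imread("pics/scene6.png");cv2.imwrite("pics/s6z.png",cv2.resize(s[105:225,200:310],None,fx=5,fy=5,interpolation=cv2.INTER_CUBIC))
E
```

```text
[ 0.4956 -0.238   0.2513] [ 0.3938  0.4715 -2.5391] [-0.0326 -0.0552  0.0412]
```

View pics/wrist6.png

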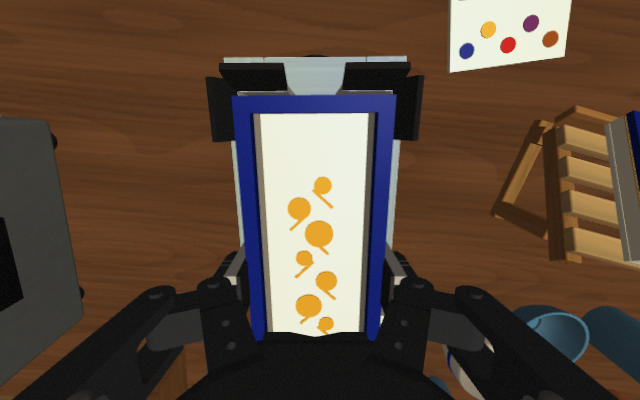

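View pics/s6z.png

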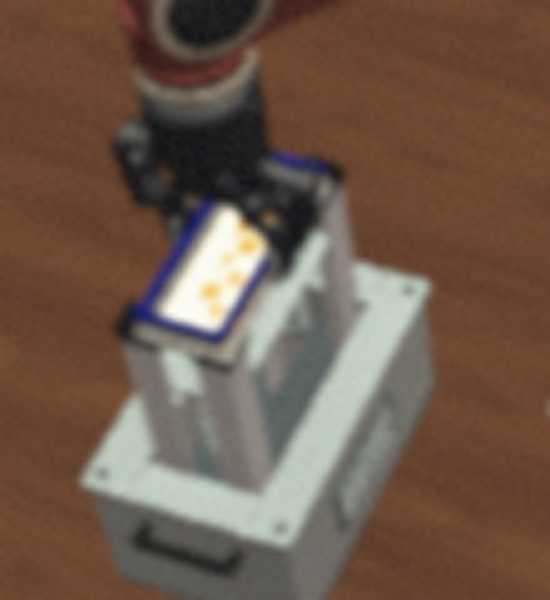

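Request:
jog_arm:
  deltas:
    - [[0, 0, 0], [0, 0, 0.004], 0.05]
    - [[0, 0, 0], [0, 0, 0.009], 0.05]
    - [[0, 0, 0], [0, 0, 0.014], 0.05]
    - [[0, 0, 0], [0, 0, 0.019], 0.05]
    - [[0, 0, 0], [0, 0, 0.024], 0.05]
    - [[0, 0, 0], [0, 0, 0.028], 0.05]
    - [[0, 0, 0], [0, 0, 0.03], 0.05]
    - [[0, 0, 0], [0, 0, 0.03], 0.05]

```text
t: 7.43
tool_pos: [0.4952, -0.2377, 0.2207]
tool_rot: [-2.133, -2.306, 0.002]
contact_force: [0.7, -0.4, -1.8]
opening: 0.0612
```

Request:
jog_arm:
  deltas:
    - [[0, 0, 0], [0, 0, 0.002], 0.05]
    - [[0, 0, 0], [0, 0, 0.004], 0.05]
    - [[0, 0, 0], [0, 0, 0.004], 0.05]

```text
t: 7.68
tool_pos: [0.4955, -0.2379, 0.2173]
tool_rot: [2.133, 2.306, -0.001]
contact_force: [-0.2, 0.4, -3.2]
opening: 0.0614
```

Request:
jog_arm:
  deltas:
    - [[0, 0, 0], [0, 0, 0.002], 0.05]
    - [[0, 0, 0], [0, 0, 0.004], 0.05]
    - [[0, 0, 0], [0, 0, 0.004], 0.05]

```text
t: 7.93
tool_pos: [0.4954, -0.2379, 0.2131]
tool_rot: [2.133, 2.306, -0.001]
contact_force: [-0.3, 0.2, -1.6]
opening: 0.0611
```

Request:
jog_arm:
  deltas:
    - [[0, 0, 0], [0, 0, 0.003], 0.05]
    - [[0, 0, 0], [0, 0, 0.006], 0.05]
    - [[0, 0, 0], [0, 0, 0.006], 0.05]

```text
t: 8.18
tool_pos: [0.4954, -0.2379, 0.2069]
tool_rot: [2.133, 2.306, -0.001]
contact_force: [-0.4, -1.1, -2.3]
opening: 0.0613
```

```bash
cat >> h.py <<'E'
def favg(n=10):
    F=[];Z=[]
    for _ in range(n):
        o=ctrl.get_obs();F.append(o["contact_force"]);Z.append(o["tool_pos"]);get_image("top")
    F=np.array(F);print("t",o["t"],"pos",np.mean(Z,0),"F",F.mean(0).round(2),"sem",(F.std(0)/np.sqrt(n)).round(2),"op",o["opening"])
E
python3 -c "
from h import *
favg(12)"
```

```text
t 8.7333 pos [ 0.4955 -0.238   0.2075] F [-0.05  0.39 -2.24] sem [0.16 0.19 0.15] op 0.06131416769216922
```

Request:
jog_arm:
  deltas:
    - [[0, 0, 0], [0, 0, 0.003], 0.05]
    - [[0, 0, 0], [0, 0, 0.006], 0.05]
    - [[0, 0, 0], [0, 0, 0.009], 0.05]
    - [[0, 0, 0], [0, 0, 0.012], 0.05]
    - [[0, 0, 0], [0, 0, 0.012], 0.05]

```text
t: 9.2
tool_pos: [0.4954, -0.2379, 0.1948]
tool_rot: [2.133, 2.306, -0.001]
contact_force: [0.4, -0.5, -1.9]
opening: 0.0614
```

```bash
python3 -c "
from h import *
favg(12)
save('pics/scene7.png',get_image('scene'))
s=cv2.imread('pics/scene7.png');cv2.imwrite('pics/s7z.png',cv2.resize(s[105:225,200:310],None,fx=5,fy=5,interpolation=cv2.INTER_CUBIC))"
```

```text
t 9.75 pos [ 0.4955 -0.2379  0.1955] F [-0.61  0.26 -1.32] sem [0.14 0.11 0.12] op 0.061333275429681436
```

View pics/s7z.png

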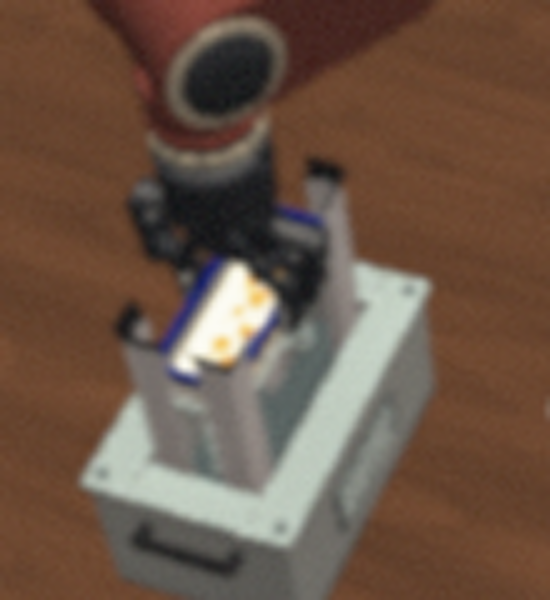

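Request:
jog_arm:
  deltas:
    - [[0, 0, 0], [0, 0, 0.003], 0.05]
    - [[0, 0, 0], [0, 0, 0.006], 0.05]
    - [[0, 0, 0], [0, 0, 0.009], 0.05]
    - [[0, 0, 0], [0, 0, 0.012], 0.05]
    - [[0, 0, 0], [0, 0, 0.013], 0.05]

```text
t: 10.27
tool_pos: [0.4957, -0.2381, 0.1821]
tool_rot: [2.132, 2.305, -0.001]
contact_force: [0.4, -0.4, -0.9]
opening: 0.0615
```

```bash
python3 -c "
from h import *
favg(16)"
```

```text
t 11.0167 pos [ 0.4957 -0.2381  0.1827] F [ 0.69 -0.49  0.08] sem [0.12 0.15 0.13] op 0.061390062565332956
```

Request:
jog_arm:
  deltas:
    - [[0, 0, 0], [0, 0, 0], 0.064]
    - [[0, 0, 0], [0, 0, 0], 0.067]
    - [[0, 0, 0], [0, 0, 0], 0.072]
    - [[0, 0, 0], [0, 0, 0], 0.078]
    - [[0, 0, 0], [0, 0, 0], 0.082]
    - [[0, 0, 0], [0, 0, 0], 0.082]

```text
t: 11.57
tool_pos: [0.4955, -0.238, 0.1825]
tool_rot: [2.133, 2.306, -0.001]
contact_force: [-0.2, 0.2, 0.3]
opening: 0.0821
```

```bash
python3 -c "
from h import *
favg(8)
save('pics/w8.png',get_image('wrist'))"; python3 tilt.py pics/w8.png
```

```text
t 11.9167 pos [ 0.4955 -0.238   0.1825] F [ 0.06 -0.09 -0.04] sem [0.13 0.11 0.11] op 0.08209385100060694
[[102, 230, 398], [138, 233, 395], [174, 237, 392], [210, 240, 389]]
rim z0 at y=0 -0.0318 tilt(z per y) 0.83 deg, cx 0.0005 yaw 0.39 roll 0.00 rms mm 0.12
front edge row 95
front edge y [ 0.0003 -0.0814 -0.033 ]
```

View pics/w8.png

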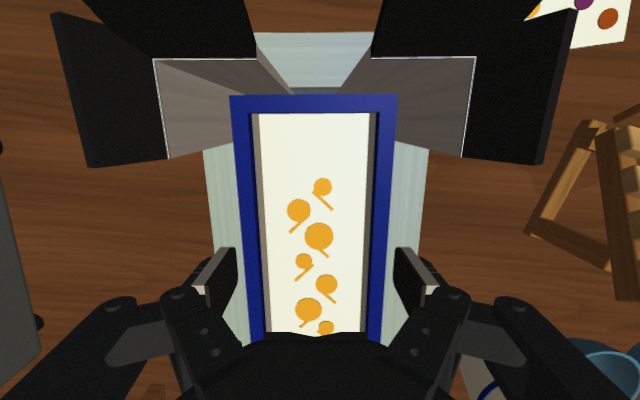

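Request:
jog_arm:
  deltas:
    - [[0, 0, 0], [0, 0, -0.004], 0.085]
    - [[0, 0, 0], [0, 0, -0.016], 0.085]
    - [[0, 0, 0], [0, 0, -0.036], 0.085]
    - [[0, 0, 0], [0, 0, -0.064], 0.085]
    - [[0, 0, 0], [0, 0, -0.096], 0.085]
    - [[0, 0, 0], [0, 0, -0.125], 0.085]
    - [[0, 0, 0], [0, 0, -0.148], 0.085]
    - [[0, 0, 0], [0, 0, -0.16], 0.085]
    - [[0, 0, 0], [0, 0, -0.163], 0.085]
    - [[0, 0, 0], [0, 0, -0.163], 0.085]

```text
t: 12.85
tool_pos: [0.4957, -0.2379, 0.3466]
tool_rot: [2.131, 2.304, -0.001]
contact_force: [0.3, 1.3, -1.7]
opening: 0.085
```

```bash
python3 - <<'E'
from h import *
import pickle
o=ctrl.get_obs();print(o["tool_pos"],o["tool_rot"]);pickle.dump(o,open("o9.pkl","wb"))
save("pics/w9.png",get_image("wrist"));save("pics/scene9.png",get_image("scene"))
s=cv2.imread('pics/scene9.png');cv2.imwrite('pics/s9z.png',cv2.resize(s[105:225,200:310],None,fx=5,fy=5,interpolation=cv2.INTER_CUBIC))
delta(o,[.395,.123,.217],tool_R(79,35))
delta(o,[.40,.08,.33],tool_R(83,20))
E
```

```text
[ 0.4957 -0.2379  0.3466] [ 2.1313  2.3042 -0.0009]
turn [-34.68  -4.6   15.02] shift [ 0.368  -0.0725  0.1286] dist 0.396 ang 38.1
turn [-19.83  -1.87  11.37] shift [ 0.3244 -0.0707  0.0157] dist 0.332 ang 22.9
```

View pics/w9.png

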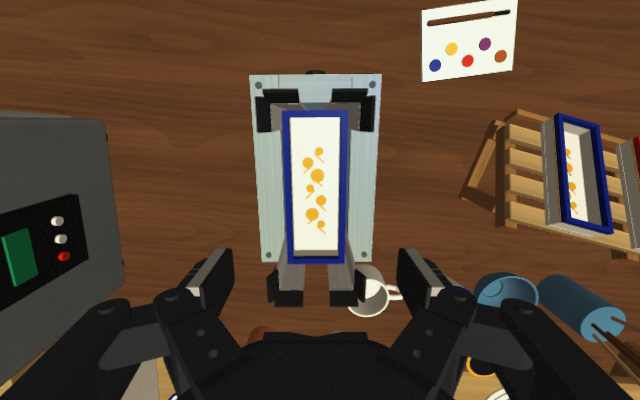

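View pics/s9z.png

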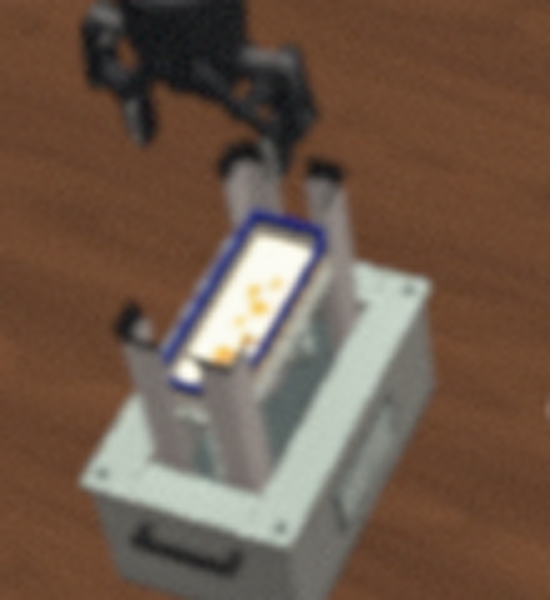

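Request:
jog_arm:
  deltas:
    - [[0, 0, 0], [0.01, -0.002, -0.005], 0.085]
    - [[0, 0, 0.5], [0.04, -0.007, -0.01], 0.085]
    - [[-2, -0.3, 1.5], [0.075, -0.014, -0.005], 0.085]
    - [[-5, -0.7, 3], [0.11, -0.021, 0], 0.085]
    - [[-9, -1.2, 4.5], [0.145, -0.029, 0.008], 0.085]
    - [[-13, -1.7, 6], [0.18, -0.036, 0.02], 0.085]
    - [[-17, -2.3, 7.5], [0.215, -0.043, 0.035], 0.085]
    - [[-21, -2.8, 9], [0.25, -0.05, 0.052], 0.085]
    - [[-25, -3.3, 10.5], [0.283, -0.056, 0.072], 0.085]
    - [[-29, -3.8, 12], [0.315, -0.062, 0.093], 0.085]
    - [[-32, -4.2, 13.5], [0.342, -0.068, 0.111], 0.085]
    - [[-34, -4.5, 14.5], [0.36, -0.071, 0.123], 0.085]

```text
t: 13.95
tool_pos: [0.394, 0.1174, 0.2176]
tool_rot: [2.024, 1.687, 0.517]
contact_force: [0.7, 0.1, 0.4]
opening: 0.0851
```

Request:
jog_arm:
  deltas:
    - [[-0.6, 0, 0.4], [0.0075, 0.002, 0.005], 0.085]
    - [[-0.6, 0, 0.4], [0.0075, 0.002, 0.005], 0.085]
    - [[-0.6, 0, 0.4], [0.0075, 0.002, 0.005], 0.085]

```text
t: 14.2
tool_pos: [0.4016, 0.1224, 0.2176]
tool_rot: [2.023, 1.676, 0.524]
contact_force: [-0.6, 0.5, -0.6]
opening: 0.085
```

```bash
python3 - <<'E'
from h import *
import pickle
o=ctrl.get_obs();print(o["tool_pos"],o["tool_rot"]);pickle.dump(o,open("o10.pkl","wb"))
im=get_image("wrist");save("pics/w10.png",im)
t=cv2.imread("pics/w10.png")
cv2.imwrite("pics/w10z.png",cv2.resize(t[95:285,225:405],None,fx=4,fy=3,interpolation=cv2.INTER_CUBIC))
delta(o,[.395,.123,.217],tool_R(79,35))
E
```

```text
[0.4016 0.1224 0.2176] [2.0232 1.6759 0.5241]
turn [-0.32 -0.2   0.21] shift [-0.0007 -0.0058 -0.0032] dist 0.007 ang 0.4
```

View pics/w10.png

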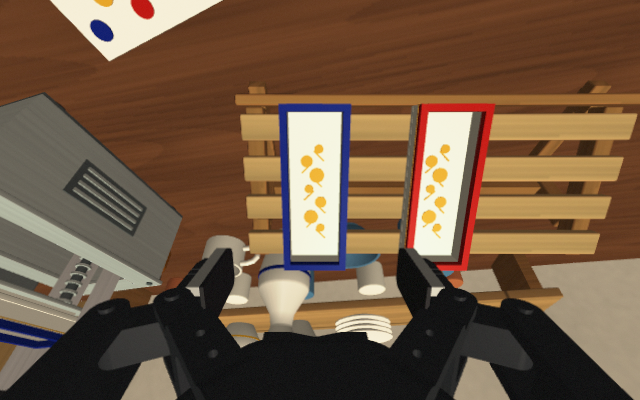

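View pics/w10z.png

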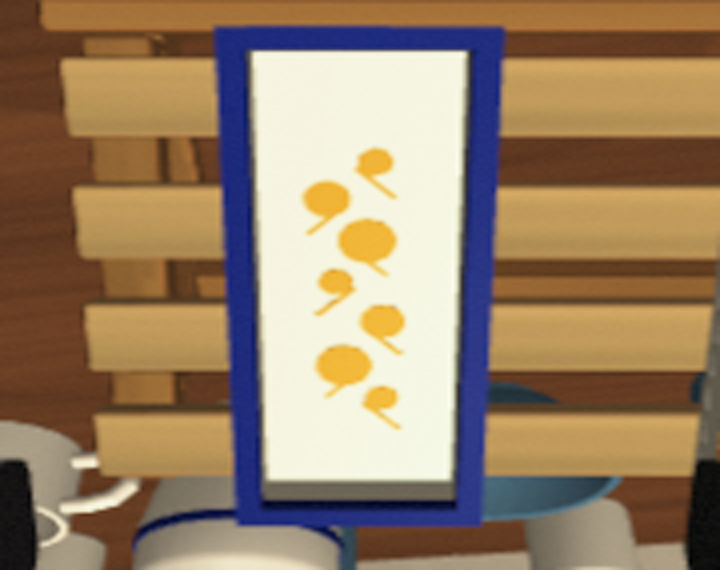

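Next I'll fit dish 2. Its rim corners in the zoom are (214,27), (505,27), (482,524) and (237,523).

```bash
python3 - <<'E'
from h import *
import pickle
from scipy.optimize import least_squares
o=pickle.load(open("o10.pkl","rb"));C=cam("wrist",o)
L=np.array([[.08,.031,.017],[.08,-.031,.017],[-.08,-.031,.017],[-.08,.031,.017]])
uv=np.array([(482,524),(237,523),(214,27),(505,27)])/[4,3]+[225,95]-[.4,.35]
def P(p): return R.from_euler('z',p[3]).apply(R.from_euler('y',-p[4]).apply(L))+p[:3]
f=lambda p:np.r_[(proj(C,P(p))-uv).ravel(),(p[4]-np.radians(35))*200]
s=least_squares(f,[.468,.109,.11,-.19,.61]);p=s.x;print(p[:3],np.degrees(p[3:]),s.fun.round(1))
n=R.from_euler('z',-11,degrees=True).apply(R.from_euler('y',-35,degrees=True).apply([0,0,1]))
c=p[:3].copy();c[2]=.11
delta(ctrl.get_obs(),c-.013*n,tool_R(79,35))
E
```

```text
[0.4678 0.11   0.1086] [-10.782   34.9759] [-0.3 -0.   0.3  0.3  0.4 -0.2 -0.4 -0.1 -0.1]
turn [-0.24 -0.18  0.1 ] shift [ 0.0004 -0.0072  0.1403] dist 0.141 ang 0.3
```

Request:
jog_arm:
  deltas:
    - [[-0.2, -0.2, 0.1], [0.0004, -0.003, 0.02], 0.085]
    - [[-0.2, -0.2, 0.1], [0.0004, -0.007, 0.05], 0.085]
    - [[-0.2, -0.2, 0.1], [0.0004, -0.007, 0.08], 0.085]
    - [[-0.2, -0.2, 0.1], [0.0004, -0.007, 0.105], 0.085]
    - [[-0.2, -0.2, 0.1], [0.0004, -0.007, 0.122], 0.085]
    - [[-0.2, -0.2, 0.1], [0.0004, -0.007, 0.133], 0.085]
    - [[-0.2, -0.2, 0.1], [0.0004, -0.007, 0.139], 0.085]
    - [[-0.2, -0.2, 0.1], [0.0004, -0.007, 0.1405], 0.085]
    - [[-0.2, -0.2, 0.1], [0.0004, -0.007, 0.1405], 0.085]

```text
t: 15.0
tool_pos: [0.4763, 0.1078, 0.1002]
tool_rot: [2.024, 1.664, 0.525]
contact_force: [0.2, -1.1, -0.1]
opening: 0.0852
```

```bash
python3 - <<'E'
from h import *
o=ctrl.get_obs();print(o["tool_pos"],o["contact_force"]);save("pics/w11.png",get_image("wrist"))
E
python3 tilt.py pics/w11.png
```

```text
[0.4763 0.1078 0.1002] [ 0.1638 -1.1018 -0.1281]
[[102, 233, 396], [138, 236, 393], [174, 239, 390], [210, 242, 388]]
rim z0 at y=0 -0.0299 tilt(z per y) 0.15 deg, cx 0.0003 yaw 0.26 roll 0.00 rms mm 0.12
front edge row 94
front edge y [ 0.     -0.0824 -0.0301]
```

View pics/w11.png

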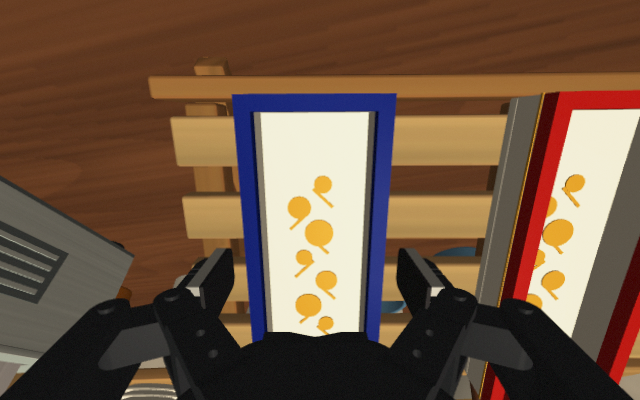

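The dish is centred between the fingers (rim columns 233 to 396). I'll close and lift.

Request:
jog_arm:
  deltas:
    - [[0, 0, 0], [0, 0, 0], 0.05]
    - [[0, 0, 0], [0, 0, 0], 0.05]
    - [[0, 0, 0], [0, 0, 0], 0.05]
    - [[0, 0, 0], [0, 0, 0], 0.05]
    - [[0, 0, 0], [0, 0, 0], 0.05]
    - [[0, 0, 0], [0, 0, 0], 0.05]
  squeeze: 40

```text
t: 15.55
tool_pos: [0.4762, 0.1087, 0.1012]
tool_rot: [2.021, 1.666, 0.527]
contact_force: [-5.3, -2.5, 6.4]
opening: 0.0614
```

Request:
jog_arm:
  deltas:
    - [[0, 0, 0], [0, 0, -0.005], 0.05]
    - [[0, 0, 0], [0, 0, -0.015], 0.05]
    - [[0, 0, 0], [0, 0, -0.03], 0.05]
    - [[0, 0, 0], [0, 0, -0.045], 0.05]
    - [[0, 0, 0], [0, 0, -0.06], 0.05]
    - [[0, 0, 0], [0, 0, -0.07], 0.05]
    - [[0, 0, 0], [0, 0, -0.07], 0.05]

```text
t: 16.13
tool_pos: [0.4361, 0.117, 0.1589]
tool_rot: [2.021, 1.666, 0.53]
contact_force: [0.5, -1.1, -1.6]
opening: 0.0614
```

```bash
python3 - <<'E'
from h import *
o=ctrl.get_obs();print(o["tool_pos"],o["contact_force"])
delta(o,[.43,-.02,.40],tool_R(94.6,0))
delta(o,[.4956,-.238,.34],tool_R(94.6,0))
E
```

```text
[0.4361 0.117  0.1589] [ 0.5398 -1.0508 -1.6228]
turn [ 34.97   4.66 -15.1 ] shift [-0.1352  0.1554 -0.1858] dist 0.277 ang 38.4
turn [ 34.97   4.66 -15.1 ] shift [-0.3368  0.2076 -0.0761] dist 0.403 ang 38.4
```

Request:
jog_arm:
  deltas:
    - [[0, 0, 0], [-0.004, 0.004, -0.007], 0.05]
    - [[3, 0.4, -1.3], [-0.012, 0.014, -0.02], 0.05]
    - [[7, 0.9, -3], [-0.026, 0.03, -0.038], 0.05]
    - [[11, 1.5, -4.8], [-0.042, 0.048, -0.058], 0.05]
    - [[15, 2, -6.5], [-0.058, 0.067, -0.08], 0.05]
    - [[19, 2.5, -8.2], [-0.074, 0.085, -0.102], 0.05]
    - [[23, 3, -10], [-0.09, 0.103, -0.124], 0.05]
    - [[27, 3.6, -11.7], [-0.105, 0.12, -0.145], 0.05]
    - [[31, 4.1, -13.4], [-0.119, 0.137, -0.164], 0.05]
    - [[34, 4.5, -14.6], [-0.13, 0.149, -0.178], 0.05]
    - [[35, 4.7, -15.1], [-0.1352, 0.1554, -0.1858], 0.05]
    - [[35, 4.7, -15.1], [-0.1352, 0.1554, -0.1858], 0.05]

```text
t: 17.13
tool_pos: [0.4322, -0.0221, 0.4005]
tool_rot: [2.134, 2.306, -0.003]
contact_force: [-0.3, 0.8, -2.2]
opening: 0.0615
```

```bash
python3 - <<'E'
from h import *
o=ctrl.get_obs();print(o["tool_pos"],o["contact_force"]);save("pics/w12.png",get_image("wrist"))
delta(o,[.4956,-.238,.34],tool_R(94.6,0))
E
python3 tilt.py pics/w12.png
```

```text
[ 0.4322 -0.0221  0.4005] [-0.3031  0.7953 -2.2241]
turn [-0.06  0.08 -0.16] shift [-0.2201  0.0466  0.0607] dist 0.233 ang 0.2
[[102, 233, 395], [138, 236, 392], [174, 239, 390], [210, 242, 387]]
rim z0 at y=0 -0.0289 tilt(z per y) -0.11 deg, cx 0.0004 yaw 0.16 roll 0.00 rms mm 0.12
front edge row 94
front edge y [ 0.0003 -0.0821 -0.0287]
```

View pics/w12.png

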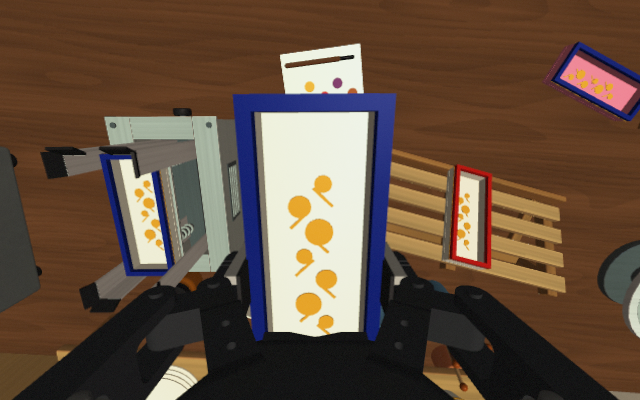

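Request:
jog_arm:
  deltas:
    - [[0, 0, 0], [-0.01, 0.002, 0], 0.05]
    - [[0, 0, -0.1], [-0.035, 0.007, 0], 0.05]
    - [[0, 0, -0.2], [-0.07, 0.015, 0], 0.05]
    - [[0, 0, -0.25], [-0.105, 0.023, 0], 0.05]
    - [[0, 0, -0.25], [-0.14, 0.03, 0.006], 0.05]
    - [[0, 0, -0.25], [-0.17, 0.037, 0.018], 0.05]
    - [[0, 0, -0.25], [-0.194, 0.042, 0.032], 0.05]
    - [[0, 0, -0.25], [-0.21, 0.046, 0.046], 0.05]
    - [[0, 0, -0.25], [-0.218, 0.0474, 0.056], 0.05]
    - [[0, 0, -0.25], [-0.2201, 0.0474, 0.06], 0.05]
    - [[0, 0, -0.25], [-0.2201, 0.0474, 0.06], 0.05]
    - [[0, 0, -0.25], [-0.2201, 0.0474, 0.06], 0.05]

```text
t: 18.18
tool_pos: [0.495, -0.2352, 0.3384]
tool_rot: [-2.124, -2.312, 0.004]
contact_force: [-0.0, -0.3, -1.6]
opening: 0.0613
```

```bash
python3 - <<'E'
from h import *
favg(10)
o=ctrl.get_obs();print(o["tool_pos"],o["contact_force"])
for n in("wrist","scene"): save(f"pics/{n}13.png",get_image(n))
delta(o,[.4964,-.238,.34],tool_R(94.7,0))
E
python3 tilt.py pics/wrist13.png
```

```text
t 18.6333 pos [ 0.4954 -0.2355  0.3393] F [-0.04  0.14 -1.85] sem [0.2  0.13 0.17] op 0.0611138300045061
[ 0.4953 -0.236   0.3385] [-0.8128 -0.1419 -2.0964]
turn [-0.18  0.04  0.11] shift [-0.0021  0.001  -0.0015] dist 0.003 ang 0.2
[[102, 233, 395], [138, 237, 393], [174, 240, 390], [210, 243, 387]]
rim z0 at y=0 -0.0285 tilt(z per y) 0.19 deg, cx 0.0007 yaw 0.34 roll 0.00 rms mm 0.12
front edge row 94
front edge y [ 0.0003 -0.0821 -0.0288]
```

View pics/wrist13.png

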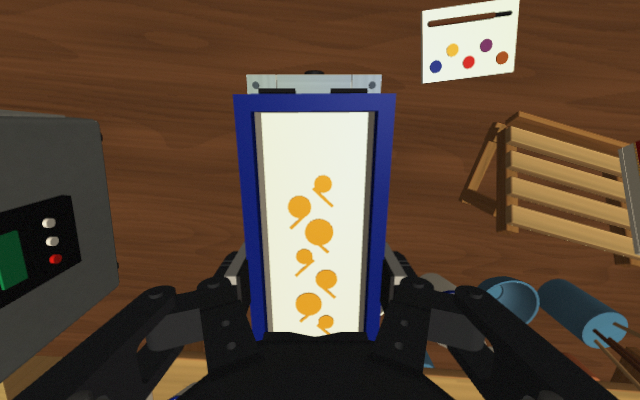

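Request:
jog_arm:
  deltas:
    - [[0, 0, 0.1], [-0.0015, 0.001, 0.006], 0.05]
    - [[0, 0, 0.1], [-0.002, 0.001, 0.018], 0.05]
    - [[0, 0, 0.1], [-0.002, 0.001, 0.03], 0.05]
    - [[0, 0, 0.1], [-0.002, 0.001, 0.041], 0.05]
    - [[0, 0, 0.1], [-0.002, 0.001, 0.048], 0.05]
    - [[0, 0, 0.1], [-0.002, 0.001, 0.053], 0.05]
    - [[0, 0, 0.1], [-0.002, 0.001, 0.058], 0.05]
    - [[0, 0, 0.1], [-0.002, 0.001, 0.063], 0.05]
    - [[0, 0, 0.1], [-0.002, 0.001, 0.068], 0.05]
    - [[0, 0, 0.1], [-0.002, 0.001, 0.073], 0.05]
    - [[0, 0, 0.1], [-0.002, 0.001, 0.078], 0.05]
    - [[0, 0, 0.1], [-0.002, 0.001, 0.081], 0.05]

```text
t: 19.78
tool_pos: [0.496, -0.238, 0.2566]
tool_rot: [-2.127, -2.309, 0.004]
contact_force: [-1.0, -0.8, -3.1]
opening: 0.0614
```

```bash
python3 - <<'E'
from h import *
o=ctrl.get_obs();print(o["tool_pos"],o["contact_force"])
for n in("wrist","scene"): save(f"pics/{n}14.png",get_image(n))
s=cv2.imread("pics/scene14.png");cv2.imwrite("pics/s14z.png",cv2.resize(s[105:225,200:310],None,fx=5,fy=5,interpolation=cv2.INTER_CUBIC))
E
```

```text
[ 0.496  -0.238   0.2566] [-0.999  -0.7611 -3.0707]
```

View pics/wrist14.png

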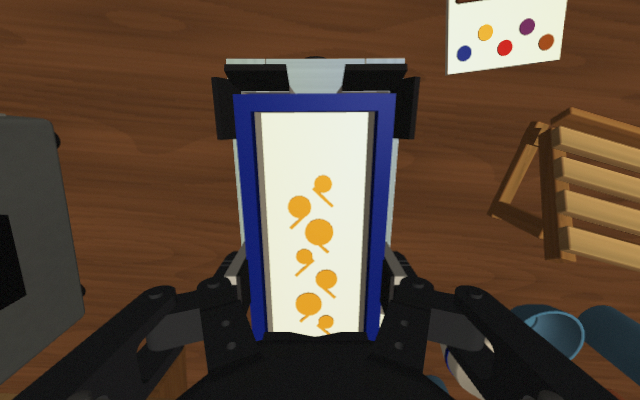

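View pics/s14z.png

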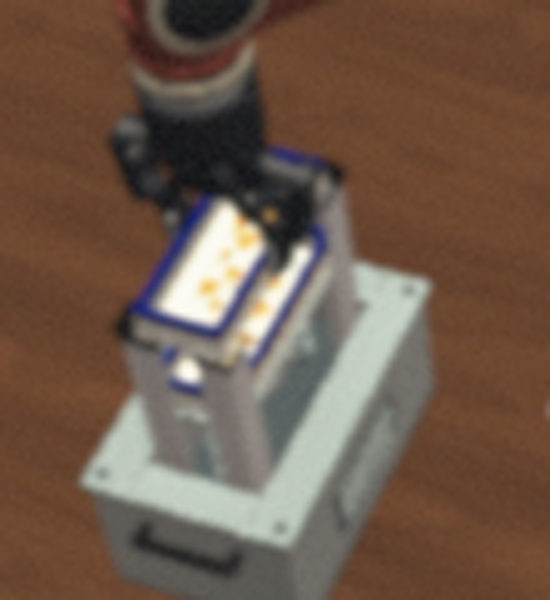

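Request:
jog_arm:
  deltas:
    - [[0, 0, 0], [0, 0, 0.004], 0.05]
    - [[0, 0, 0], [0, 0, 0.009], 0.05]
    - [[0, 0, 0], [0, 0, 0.014], 0.05]
    - [[0, 0, 0], [0, 0, 0.019], 0.05]
    - [[0, 0, 0], [0, 0, 0.024], 0.05]
    - [[0, 0, 0], [0, 0, 0.029], 0.05]
    - [[0, 0, 0], [0, 0, 0.033], 0.05]
    - [[0, 0, 0], [0, 0, 0.034], 0.05]
    - [[0, 0, 0], [0, 0, 0.034], 0.05]

```text
t: 20.63
tool_pos: [0.4958, -0.2379, 0.2227]
tool_rot: [-2.127, -2.308, 0.005]
contact_force: [-0.4, 0.6, -3.0]
opening: 0.0611
```

```bash
python3 -c "
from h import *
favg(16)"
```

```text
t 21.3833 pos [ 0.4961 -0.2381  0.2234] F [ 0.03  0.13 -2.3 ] sem [0.09 0.11 0.15] op 0.06105412225981089
```

Request:
jog_arm:
  deltas:
    - [[0, 0, 0], [0, 0, 0.003], 0.05]
    - [[0, 0, 0], [0, 0, 0.006], 0.05]
    - [[0, 0, 0], [0, 0, 0.009], 0.05]
    - [[0, 0, 0], [0, 0, 0.012], 0.05]
    - [[0, 0, 0], [0, 0, 0.015], 0.05]
    - [[0, 0, 0], [0, 0, 0.015], 0.05]

```text
t: 21.93
tool_pos: [0.4955, -0.2378, 0.2072]
tool_rot: [-2.126, -2.308, 0.005]
contact_force: [0.1, -0.1, -2.1]
opening: 0.0613
```

```bash
python3 -c "
from h import *
favg(20)
for n in('wrist','scene'): save(f'pics/{n}15.png',get_image(n))
s=cv2.imread('pics/scene15.png');cv2.imwrite('pics/s15z.png',cv2.resize(s[105:225,200:310],None,fx=5,fy=5,interpolation=cv2.INTER_CUBIC))
";python3 tilt.py pics/wrist15.png
```

```text
t 22.8833 pos [ 0.496  -0.2381  0.2083] F [ 0.03  0.02 -1.77] sem [0.09 0.08 0.08] op 0.06131898736631456
[[102, 234, 395], [138, 237, 393], [174, 240, 390], [210, 243, 387]]
rim z0 at y=0 -0.0281 tilt(z per y) 0.50 deg, cx 0.0005 yaw 0.15 roll -0.00 rms mm 0.12
front edge row 94
front edge y [ 0.0003 -0.0821 -0.0288]
```

View pics/s15z.png

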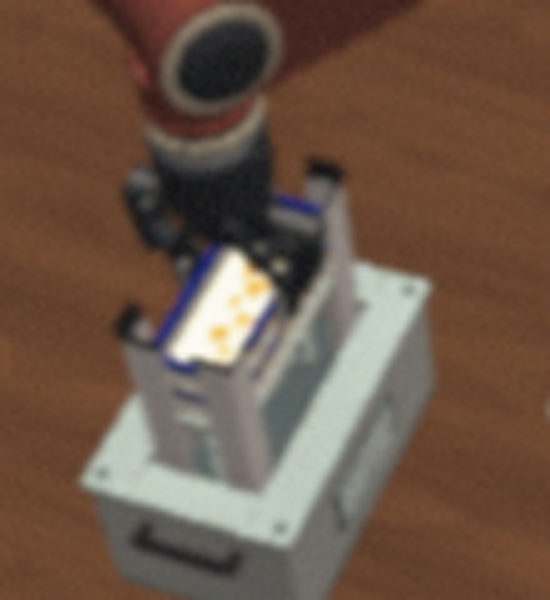

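Request:
jog_arm:
  deltas:
    - [[0, 0, 0], [0, 0, 0.003], 0.05]
    - [[0, 0, 0], [0, 0, 0.006], 0.05]
    - [[0, 0, 0], [0, 0, 0.009], 0.05]
    - [[0, 0, 0], [0, 0, 0.012], 0.05]
    - [[0, 0, 0], [0, 0, 0.015], 0.05]
    - [[0, 0, 0], [0, 0, 0.015], 0.05]

```text
t: 23.53
tool_pos: [0.4957, -0.2379, 0.1924]
tool_rot: [-2.127, -2.308, 0.005]
contact_force: [1.5, -0.7, -0.8]
opening: 0.0613
```

```bash
python3 -c "
from h import *
favg(20)"
```

```text
t 24.4833 pos [ 0.4958 -0.238   0.1932] F [-0.56  0.49 -0.22] sem [0.2  0.12 0.1 ] op 0.060779013701586525
```

Request:
jog_arm:
  deltas:
    - [[0, 0, 0], [0, 0, 0.001], 0.05]
    - [[0, 0, 0], [0, 0, 0.0015], 0.05]
    - [[0, 0, 0], [0, 0, 0.0015], 0.05]
    - [[0, 0, 0], [0, 0, 0.0015], 0.05]
    - [[0, 0, 0], [0, 0, 0.0015], 0.064]
    - [[0, 0, 0], [0, 0, 0.0015], 0.067]
    - [[0, 0, 0], [0, 0, 0.0015], 0.072]
    - [[0, 0, 0], [0, 0, 0.0015], 0.078]
    - [[0, 0, 0], [0, 0, 0.0015], 0.082]
    - [[0, 0, 0], [0, 0, 0.0015], 0.082]
    - [[0, 0, 0], [0, 0, 0.0015], 0.082]

```text
t: 25.45
tool_pos: [0.4959, -0.2381, 0.1918]
tool_rot: [-2.127, -2.309, 0.004]
contact_force: [0.8, 0.2, -0.4]
opening: 0.0821
```

```bash
python3 -c "
from h import *
favg(6)
save('pics/w16.png',get_image('wrist'))"; python3 tilt.py pics/w16.png
```

```text
t 25.7 pos [ 0.4959 -0.2381  0.1918] F [-0.11 -0.04 -0.41] sem [0.26 0.13 0.17] op 0.08169682271216948
[[102, 235, 394], [138, 238, 391], [174, 241, 388], [210, 244, 386]]
rim z0 at y=0 -0.0264 tilt(z per y) 0.49 deg, cx 0.0005 yaw 0.21 roll -0.00 rms mm 0.11
front edge row 94
front edge y [ 0.0003 -0.0822 -0.0271]
```

View pics/w16.png

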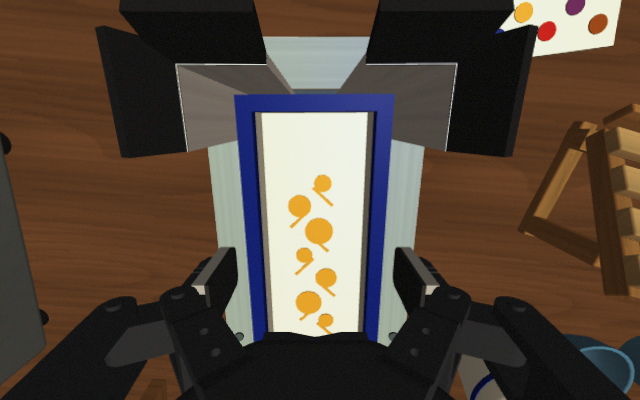

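Released: the dish settled about 2 mm and is level. Now retreating straight up.

Request:
jog_arm:
  deltas:
    - [[0, 0, 0], [0, 0, -0.004], 0.085]
    - [[0, 0, 0], [0, 0, -0.016], 0.085]
    - [[0, 0, 0], [0, 0, -0.036], 0.085]
    - [[0, 0, 0], [0, 0, -0.064], 0.085]
    - [[0, 0, 0], [0, 0, -0.096], 0.085]
    - [[0, 0, 0], [0, 0, -0.125], 0.085]
    - [[0, 0, 0], [0, 0, -0.15], 0.085]
    - [[0, 0, 0], [0, 0, -0.165], 0.085]
    - [[0, 0, 0], [0, 0, -0.17], 0.085]
    - [[0, 0, 0], [0, 0, -0.17], 0.085]

```text
t: 26.63
tool_pos: [0.4969, -0.2383, 0.3636]
tool_rot: [2.128, 2.31, -0.004]
contact_force: [0.4, 0.3, 0.4]
opening: 0.085
```

```bash
python3 - <<'E'
from h import *
for n in("wrist","scene","top"): save(f"pics/{n}17.png",get_image(n))
a=cv2.imread("pics/scene17.png");b=cv2.imread("pics/top17.png")
cv2.imwrite("pics/m17.png",np.hstack([cv2.resize(a[105:225,200:310],(400,436),interpolation=cv2.INTER_CUBIC),cv2.resize(b[165:265,180:330],(400,436),interpolation=cv2.INTER_CUBIC)]))
E
```

```text
(no output)
```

View pics/wrist17.png

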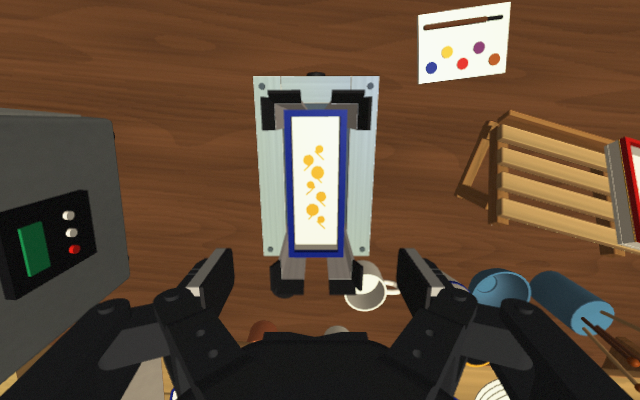

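View pics/m17.png

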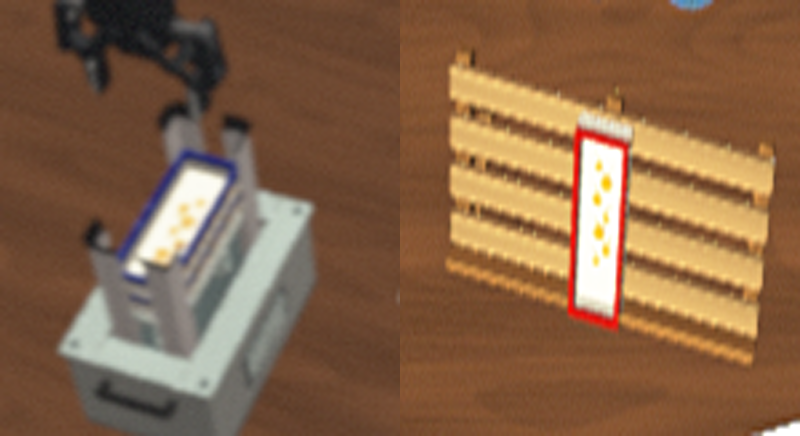

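View pics/top17.png

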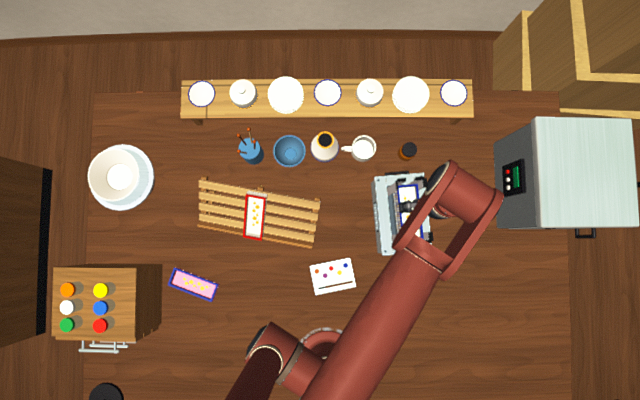

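Both dishes are stacked level between the guides. The rim is centred at about columns 285–348 between guide flares at 262–370. The red dish is unmoved at (255,216), the bystanders are unchanged and the arm is clear. Handing in.

```bash
python3 -c "
from station import job
print(job.finish_job())"
```

```text
the job is handed in; nothing more can be done
None
```

I stacked both blue-rimmed dishes in the dispenser, flat and right way up between the guides, and handed the job in about 27 s into the 72 s limit.

- **Lowering:** I held each dish while the carrier sank and let go once the average force on the gripper was close to zero. That was +0.1 N for the first dish. For the second it was −0.2 N, and I lowered it another 1.5 mm before letting go.
- **After release:** Both dishes shifted only about 2 mm when I let go, and the wrist camera showed them within 1° of level.
- **Final checks:** The last pictures show the stack centred between the guides. The red-rimmed dish and everything else on the table look unmoved, and the open gripper is well above the stack, touching nothing.
- **What disagreed:** The force readings were noisy, about 0.5 N from one reading to the next. A reading of the second dish's weight while it hung in the air came out low at 1.85 N. Averaging again just before contact gave 2.3 N, which is within the stated mass range, so I used that.
- **While gripping on the rack:** The tool read about 8 to 9 N as the fingers closed on each dish, well under the 40 N limit.

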